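Stack the spacers on the tie rod

ROBOT

A 6-joint arm with a two-finger parallel gripper is mounted at the origin on the work surface. World frame = base frame: x ahead of the robot, y to its left, z up, the work surface at z = 0. Lengths are in m, angles in rad, forces in N, time in s.
With the tool pointing down it reaches from about 0.3 to 0.95 m from the base axis. Payload 3.1 kg.
Tool frame: the origin (TCP) lies at the very end of the fingers, on their centre line; the grasp point (between the pads) lies 19 mm behind it; z points along the fingers, y is the direction in which the jaws open and shut (so a half turn about z gives the same grasp; the last joint's range is limited). The gripper opens to 85 mm and grips with 20 to 120 N. Pads are 22 mm wide; open, the fingers measure 114 mm over their backs; the gripper's body (76 mm by 85 mm) begins 54 mm behind the grasp point. The pads swing forward as they close: fully open they stand 13 mm farther back than shut.
Start: joints at [-1.274, 0.308, 1.634, -0, 1.2, -0.07], TCP at [0.224, -0.583, 0.231] pointing down, gripper open.
Joint ranges: [-3.06, 3.06], [-0.79, 1.96], [0.05, 2.63], [-1.19, 4.34], [0.05, 2.64], [-2.94, 2.94]. Speed limits (rad/s): [2.79, 2.79, 3.14, 3.14, 3.14, 3.14].

INTERFACE

Orientations are given as [roll, pitch, yaw] about the fixed x, y, z axes, in that order (R = Rz(yaw) Ry(pitch) Rx(roll)).
In Python, from station import status, snapshot, workorder, recognise, outline_of gives the robot as it stands.
- The arm moves only by the tool jog_arm, never from a script. Its argument "motion" is a list that holds one entry, the list of rows, each a list of 7 numbers: the shift along the tool's x, y, z as a fraction of full scale, then the turn, a rotation vector about the tool's x, y, z as a fraction of full scale, then the closure, from 0 (fully open) to 1 (shut). In form: [[[x, y, z, rx, ry, rz, hand], ...]]. A call has 1 to 8 rows; each row is the pose to reach, as a shift and turn from the pose measured when the call began, along the tool's axes at that moment; what a row does not reach only later rows make up. Full scale, the value 1, is 15 cm for a shift and 90 degrees for a turn. A row lasts 1/8 s, in which the tool goes at most 62.5 mm and 10.7 degrees, less where a joint would pass 70% of its speed; a pose out of reach is approached as far as the arm can. A call with a number of a shift or a turn outside -1 to 1 is refused whole. A call with a gripper value outside its range is refused whole. The fingers move at their own pace and stop on an object; the grip force is fixed at half the most. Time passes only in rows, so rows that repeat a pose let the fingers close. It gives the time, the measured TCP pose, the force and the opening at its end, in the units of the state.
- status.state(): the state, without advancing time (a new reading comes with each control period).
- snapshot(name): name is "side" or "top"; returns a dict with "color" (480x640x3 uint8, red, green, blue), "fx", "fy", "cx", "cy" (pixels), "R" (3x3) and "t" (3): a world point X has camera coordinates R X + t. Camera axes: x right, y down, z forward; pixel columns grow to the right and rows downward; lengths in m; the calibration is good to about 2 mm. A picture is of the moment at which its call begins. There is no depth.
- workorder.hand_in(): hands the job in, once; it reports no verdict.
Trained networks look in a picture, given as the dict that the camera call returned (one of the last four; its "shot" number tells which), for a name from the list of things; names that differ only in an ending like _2 or _b are one class to them, and where a whole thing is asked for, a point or a joint stands for the part that bears it (a point fixed in the world has none). Each returns a list of dicts, best first, with "confidence" (0 to 1); they miss things now and then, are a little off and sometimes report something else, mostly with a low value. They report only what shows in the picture. A call takes as long as a camera call. They do not tell look-alikes from the thing itself.
- recognise(label, picture): "xyz" ([x, y, z] in m, in world coordinates, good to about 4 mm: the middle of the surface that is visible of it).
- outline_of(label, picture): "region" (480x640 bool, what is visible of it).
The state is a dict: "clock": time; "q": joint angles; "joint_velocities": joint speeds; "tau": joint torques, N m; "tool_pos": TCP position; "tool_rot": TCP orientation; "force": force on the tool from outside, world axes, zero at the start; "ft_torque": the same for the moment, N m; "finger_gap": opening from 0.0 (shut) to 1.0 (fully open).
Only numpy, scipy, OpenCV 4.12 (cv2) and the standard library are available. Lean on these libraries where they do the work, as an engineer would, in place of code of your own. Each camera call takes 0.05 s, during which the arm holds its last target.

TASK

Take the brass end cap off the jig's tie rod, then thread every spacer block on the bench onto the rod in the order yellow, blue, white, red, black, yellow nearest the upright (just skip colours that are not there today), and put the cap back fully home on the end of the rod. The emptied carry basket must also be hung by its handle on the yellow hook, at any point in the job, and the other things on the bench stay where they are.

Things in the scene. Friction and masses are not known exactly. Their poses are not given: they have to be found in the camera images.
- rod_root (a point): On the axis of the jig's fixed, level steel tie rod, where it leaves the blue upright, 120 mm above the bench. The rod is 12 mm thick (last 4 mm: 9 mm) and runs 235 mm along this point's +y, within 0.2 rad of the world's +y. The upright is 36 mm wide, 150 mm tall; the jig's foot is 100 mm wide (x), 12 mm high, and reaches 40 mm along +y. z is up.
- rod_tip (a point): Centre of the rod's free end, 235 mm along +y from the root; same axes as the root.
- yellow_c (a point): Centre of the yellow spacer block: 48 mm wide (x), 36 mm long (y), 36 mm tall (z), 80 g; an 18 mm hole runs through it along its y, either end may go first. It stands on the bench, hole level, y within 0.3 rad of the world's; grip it from above across its width. It may be absent (None). On the rod it hangs 3 mm below the axis and may turn about it.
- blue_c (a point): Centre of the blue spacer block: 48 mm wide (x), 36 mm long (y), 36 mm tall (z), 80 g; an 18 mm hole runs through it along its y, either end may go first. It stands on the bench, hole level, y within 0.3 rad of the world's; grip it from above across its width. It may be absent (None). On the rod it hangs 3 mm below the axis and may turn about it.
- white_c (a point): Centre of the white spacer block: 48 mm wide (x), 36 mm long (y), 36 mm tall (z), 80 g; an 18 mm hole runs through it along its y, either end may go first. It stands on the bench, hole level, y within 0.3 rad of the world's; grip it from above across its width. It may be absent (None). On the rod it hangs 3 mm below the axis and may turn about it.
- red_c (a point): Centre of the red spacer block: 48 mm wide (x), 36 mm long (y), 36 mm tall (z), 80 g; an 18 mm hole runs through it along its y, either end may go first. It stands on the bench, hole level, y within 0.3 rad of the world's; grip it from above across its width. It may be absent (None). On the rod it hangs 3 mm below the axis and may turn about it.
- black_c (a point): Centre of the black spacer block: 48 mm wide (x), 36 mm long (y), 36 mm tall (z), 80 g; an 18 mm hole runs through it along its y, either end may go first. It stands on the bench, hole level, y within 0.3 rad of the world's; grip it from above across its width. It may be absent (None). On the rod it hangs 3 mm below the axis and may turn about it.
- cap_c (a point): Centre of the brass end cap: 44 mm wide (x), 44 mm tall (z), 36 mm long (y), 120 g, with a blind 16 mm hole, 30 mm deep, open on its -y face towards the upright. It starts loose on the rod, fully home (centre 223 mm from the root, 2 mm below the axis); it comes off along the rod's +y and can stand on the bench with the hole level.
- basket_grip (a point): Centre of the orange grip tab on the basket's handle: 14 mm thick (x), 24 mm wide (y), 40 mm tall. The blue basket, 70 mm (x) by 100 mm (y), 50 mm tall, 180 g, stands on the bench, this point 128 mm above its underside. Pinch the tab across its thickness, fingertips no lower than the black bar, whose top is 20 mm below this point.
- basket_bar (a point): Middle of the underside of the basket's black handle bar, 100 mm above the basket's underside; the bar runs along own y, 10 mm thick in x, 8 mm tall; the free opening under it is 50 mm high (down to the rim) and 90 mm wide. Own z is up.
- hook_mid (a point): Seat on the fixed yellow hook: on the top face of its level arm, 160 mm above the bench. The arm, 16 mm wide and 8 mm thick, runs along this point's x from the post (55 mm away on +x, 170 mm tall) to an upturned tip 39 to 45 mm away on -x, towards the robot, which rises 14 mm above the arm. The basket's bar goes across the arm, along y.
- tape: Bystander: roll of black tape lying flat, 64 mm across, 18 mm high, hole 40 mm; origin under its centre. It lies among the spacers.
- driver: Bystander: screwdriver, about 190 mm long, lying at the back; origin beneath it.
- glue: Bystander: small white bottle, 40 mm across, 110 mm high; origin under its centre.
- cell: Bystander: flat blue battery cell, 148 by 98 by 27 mm, lying at the back right; origin under its centre.
- meter: Bystander: yellow hand meter, 150 by 80 by 35 mm, lying at the right; origin under its centre.
Things that resemble listed ones, but are neither listed nor needed, are in the scene too. Of the things shaped like the part that bears basket_grip, the blue one is meant.

How it is judged:
By the outcome, as a careful person would: the job done as asked, in the order asked, and still so for the second after the job is handed in, with the robot touching nothing.
Of sp_yellow, sp_blue, sp_white, sp_red, sp_black only 3 to 5 are there at a start; the rules pass over those that are not, and their reading is None.
At some moment in a run one of sp_yellow, sp_blue, sp_white, sp_red, sp_black may be knocked a few centimetres aside while the robot is not near it.
It also fails if it takes over 200 s, if anything falls off the work surface, if the arm or the gripper's body presses on something with over 40 N, if the wrist force passes 120 N, or if a joint passes its speed limit or range.

## Working session

There is one attempt and no reset: what is moved stays moved. The work goes in short steps, Python scripts to look and compute and a tool call to move; the robot and the scene stay as the last step left them, time stands still between calls to the robot, and variables do not carry over. Pictures are saved under pics/ and viewed, and the job is handed in when it is done.

Besides the shell and the picture viewer there is one more tool, called after "Emit:" as name(argument=value, ...), one argument or row to a line, values as JSON. jog_arm: Moves the arm, as the interface text tells. Its arguments: {"type":"object","properties":{"motion":{"type":"array","items":{"type":"array","items":{"type":"array","items":{"type":"number"}}}}},"required":["motion"]}

```bash
ls; mkdir -p pics
python3 - <<'E'
from station import status, snapshot
import cv2
s=status.state(); print(s)
for n in("side","top"):
    p=snapshot(n); cv2.imwrite(f"pics/{n}0.png",p["color"][:,:,::-1]); print(n,p["fx"],p["cx"],p["cy"],p["R"],p["t"],p["shot"])
E
```

```text
pics
{'clock': 0.0, 'q': array([-1.27373136e+00,  3.09016109e-01,  1.63519272e+00, -1.86467336e-05,
        1.19967120e+00, -6.96752185e-02]), 'joint_velocities': array([-0.00039781,  0.00146967,  0.00051614, -0.00051067,  0.00124026,
       -0.00026914]), 'tau': array([ 8.58623062e-04, -4.15254235e+01, -2.76663780e+01, -1.84152118e-04,
        1.02680916e-02,  5.98217326e-06]), 'tool_pos': array([ 0.22385316, -0.58266181,  0.2300372 ]), 'tool_rot': array([-3.13930962e+00, -1.41924789e-04,  3.66746802e-01]), 'force': array([-0.38189163,  0.09435019, -0.58070029]), 'ft_torque': array([ 0.01973027, -0.00561308,  0.00424975]), 'finger_gap': 1.001898942791763}
side 471.2205121550071 314.8347134518989 240.13328795215827 [[-0.84667809 -0.53210308 -0.00159174]
 [-0.25553496  0.40922539 -0.87592035]
 [ 0.46673129 -0.74121582 -0.48245311]] [0.3893461  0.27483942 1.11419806] 1
top 562.6774177517993 318.4394823485574 238.94444959798918 [[ 0.02584447 -0.99946294 -0.02014692]
 [-0.99751199 -0.02446125 -0.06611722]
 [ 0.06558889  0.02180555 -0.99760845]] [-0.08245687  0.51894711  1.53468784] 2
```

View pics/side0.png

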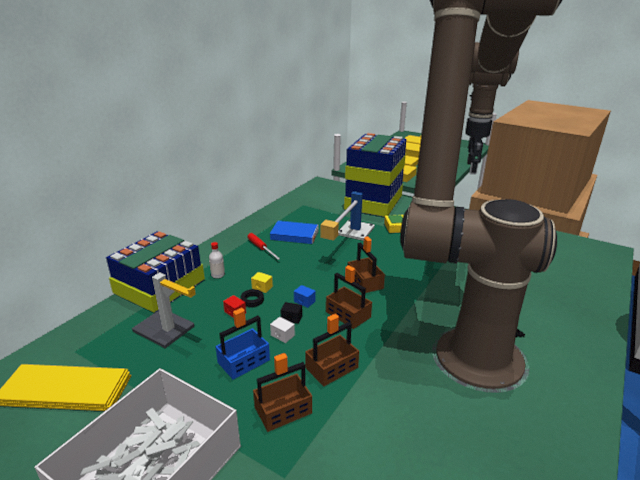

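View pics/top0.png

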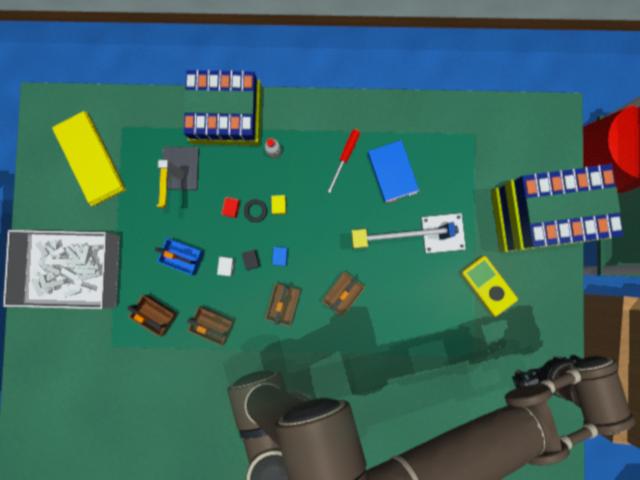

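```bash
cat > h.py <<'E'
import numpy as np, cv2
from scipy.spatial.transform import Rotation as Ro
from station import status, snapshot, workorder, recognise, outline_of
def proj(p,X):
    c=p["R"]@np.asarray(X,float).T.reshape(3,-1)+np.asarray(p["t"]).reshape(3,1)
    return np.stack([p["fx"]*c[0]/c[2]+p["cx"],p["fy"]*c[1]/c[2]+p["cy"]],1)
def atz(p,u,v,z):
    R=np.asarray(p["R"]);t=np.asarray(p["t"]); C=-R.T@t
    d=R.T@np.array([(u-p["cx"])/p["fx"],(v-p["cy"])/p["fy"],1]); return C+d*(z-C[2])/d[2]
def tri(ps,uvs):
    A=[];b=[]
    for p,(u,v) in zip(ps,uvs):
        R=np.asarray(p["R"]);t=np.asarray(p["t"])
        for a,r in(((u-p["cx"])/p["fx"],0),((v-p["cy"])/p["fy"],1)):
            A.append(R[r]-a*R[2]); b.append(a*t[2]-t[r])
    x,res,_,_=np.linalg.lstsq(np.array(A),np.array(b),rcond=None); return x,np.abs(np.array(A)@x-np.array(b)).max()
def save(name,im,box=None,s=1):
    if box is not None: x0,y0,x1,y1=box; im=im[y0:y1,x0:x1]
    im=cv2.resize(im,None,fx=s,fy=s,interpolation=cv2.INTER_CUBIC)
    cv2.imwrite(f"pics/{name}.png",im[:,:,::-1])
def goal(pos,yaw=None,tilt=(0,0)):
    s=status.state(); R=Ro.from_euler("xyz",s["tool_rot"])
    d=R.inv().apply(np.asarray(pos)-s["tool_pos"])/0.15
    y=s["tool_rot"][2] if yaw is None else yaw
    T=Ro.from_euler("xyz",[np.pi,0,y]); w=(R.inv()*T).as_rotvec()/(np.pi/2)
    print("GOAL",np.round(pos,4),"-> shift",np.round(d,3),"turn",np.round(w,3),"gap",round(float(s["finger_gap"]),3),"t",round(s["clock"],1))
E
python3 - <<'E'
from h import *
P={n:snapshot(n) for n in("side","top")}
for l in "yellow_c blue_c white_c red_c black_c cap_c basket_grip basket_bar hook_mid rod_root rod_tip".split():
    for n,p in P.items():
        try: r=recognise(l,p)
        except Exception as e: print(l,n,e); continue
        print(l,n,[(np.round(d["xyz"],3).tolist(),round(d["confidence"],2),np.round(proj(p,d["xyz"])[0]).tolist()) for d in r[:6]])
E
```

```text
yellow_c side [([0.607, 0.054, 0.028], 0.65, [261.0, 281.0]), ([0.465, 0.303, 0.035], 0.63, [243.0, 348.0])]
yellow_c top [([0.614, 0.043, 0.033], 0.69, [278.0, 203.0])]
blue_c side [([0.466, 0.051, 0.027], 0.81, [303.0, 297.0])]
blue_c top [([0.471, 0.036, 0.039], 0.81, [279.0, 256.0])]
white_c side [([0.432, 0.2, 0.029], 0.63, [281.0, 330.0]), ([0.537, -0.397, 0.031], 0.34, [357.0, 225.0])]
white_c top [([0.44, 0.181, 0.037], 0.71, [226.0, 266.0]), ([0.466, 0.304, 0.011], 0.29, [184.0, 256.0])]
red_c side [([0.599, 0.19, 0.038], 0.78, [231.0, 304.0]), ([0.763, 0.071, 0.054], 0.46, [215.0, 261.0])]
red_c top [([0.604, 0.173, 0.034], 0.71, [231.0, 206.0])]
black_c side [([0.454, 0.123, 0.032], 0.62, [292.0, 310.0])]
black_c top [([0.461, 0.119, 0.034], 0.78, [249.0, 259.0])]
cap_c side [([0.512, -0.158, 0.126], 0.83, [328.0, 230.0])]
cap_c top [([0.518, -0.176, 0.138], 0.61, [359.0, 238.0])]
basket_grip side [([0.28, 0.222, 0.031], 0.91, [330.0, 358.0]), ([0.341, 0.032, 0.035], 0.77, [347.0, 305.0]), ([0.301, 0.38, 0.034], 0.76, [282.0, 400.0]), ([0.369, -0.139, 0.035], 0.75, [367.0,
[... 572 characters left out ...]
op [([0.343, 0.018, 0.007], 0.79, [285.0, 303.0]), ([0.282, 0.214, 0.018], 0.76, [213.0, 324.0]), ([0.374, -0.138, 0.002], 0.67, [342.0, 293.0]), ([0.467, 0.306, 0.008], 0.58, [183.0, 255.0]), ([0.307, 0.37, 0.023], 0.56, [156.0, 313.0])]
hook_mid side [([0.687, 0.334, 0.008], 0.62, [167.0, 332.0])]
hook_mid top [([0.692, 0.319, 0.011], 0.91, [181.0, 175.0]), ([0.467, 0.307, 0.011], 0.45, [182.0, 255.0])]
rod_root side [([0.54, -0.395, 0.03], 0.88, [356.0, 226.0])]
rod_root top [([0.539, -0.397, 0.012], 0.73, [438.0, 236.0])]
rod_tip side [([0.537, -0.398, 0.031], 0.96, [357.0, 225.0]), ([0.76, 0.073, 0.056], 0.63, [215.0, 261.0])]
rod_tip top [([0.534, -0.392, 0.013], 0.97, [436.0, 237.0])]
```

Run:
```python
from h import *
P={n:snapshot(n) for n in("side","top")}
np.save("P.npy",P,allow_pickle=True)
save("t1",P["top"]["color"],(110,130,310,280),4)
save("t2",P["top"]["color"],(330,190,490,310),5)
save("s1",P["side"]["color"],(120,260,320,410),4)
save("s2",P["side"]["color"],(300,180,420,270),6)
```

```text
(no output)
```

View pics/t1.png

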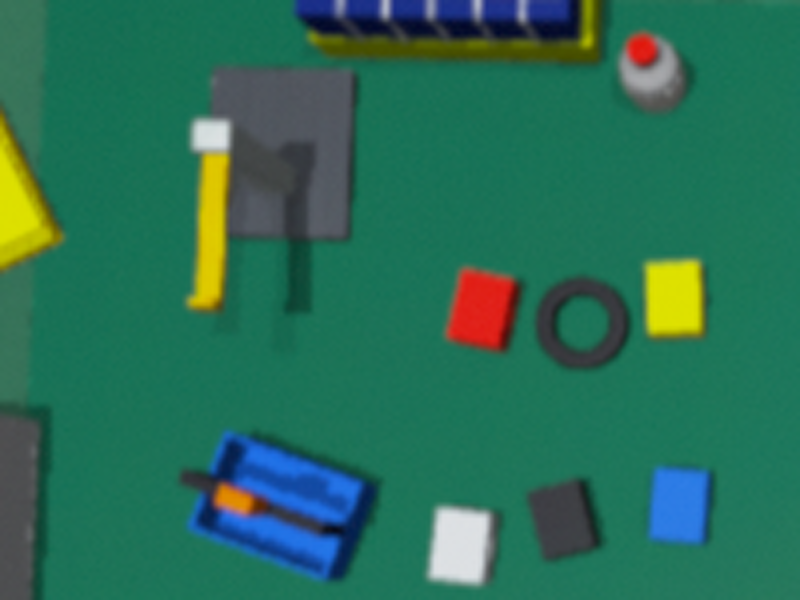

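View pics/t2.png

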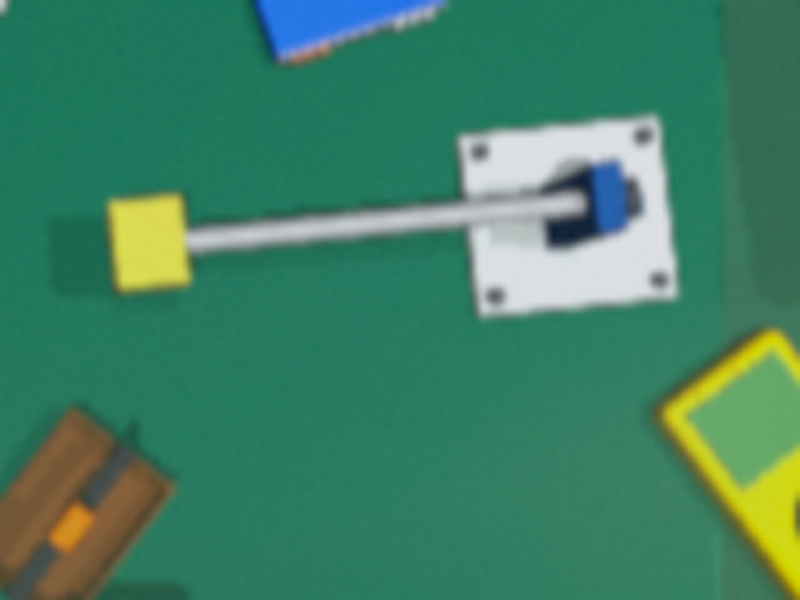

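View pics/s1.png

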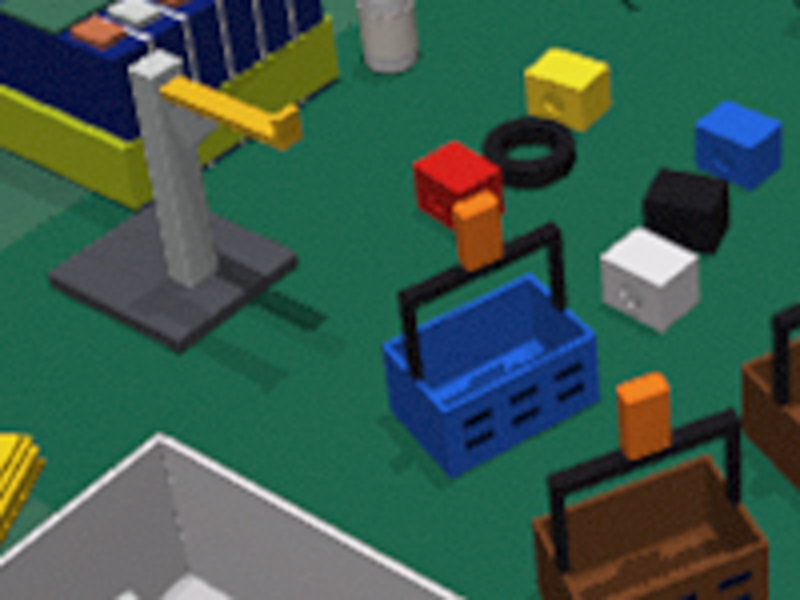

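View pics/s2.png

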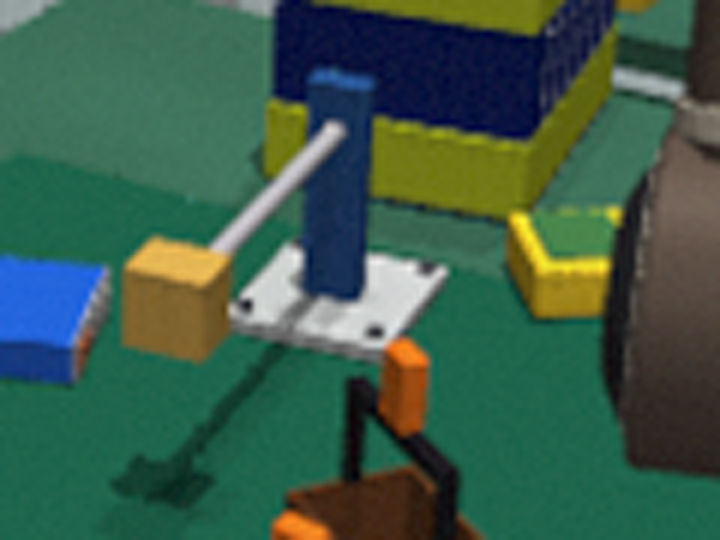

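```bash
cat >> h.py <<'E'
from scipy.optimize import minimize
def boxpts(c,yaw,dims):
    sx,sy,sz=np.array(dims)/2
    pts=np.array([[a,b,d] for a in(-sx,sx) for b in(-sy,sy) for d in(-sz,sz)])
    return Ro.from_euler("z",yaw).apply(pts)+c
def hullmask(p,pts,S=4):
    uv=proj(p,pts); h=cv2.convexHull(uv.astype(np.float32))
    m=np.zeros((480,640),np.uint8)
    cv2.fillConvexPoly(m,np.round((h+0.0)*256).astype(np.int32),255,cv2.LINE_AA,8); return m/255.
def fitbox(views,c0,yaw0,dims,fz):
    # views list of (pic,mask)
    ms=[(p,m.astype(float)) for p,m in views]
    def cost(q):
        tot=0
        for p,m in ms:
            h=hullmask(p,boxpts([q[0]/100,q[1]/100,fz],q[2]/10,dims)); tot+=np.abs(h-m).sum()/m.sum()
        return tot/len(ms)
    best=None
    for y0 in(yaw0 if hasattr(yaw0,'__len__') else [yaw0]):
        x0=np.array([c0[0]*100,c0[1]*100,y0*10])
        r=minimize(cost,x0,method="Nelder-Mead",options=dict(initial_simplex=x0+np.array([[0,0,0],[.8,0,0],[0,.8,0],[0,0,1.5]]),xatol=.01,fatol=1e-4))
        if best is None or r.fun<best.fun: best=r
    q=best.x; return q[0]/100,q[1]/100,q[2]/10,best.fun
def spacer(l,P,tag=""):
    V={}
    cs=[]
    for n,p in P.items():
        o=outline_of(l,p)
        if not o: continue
        V[n]=(p,o[0]["region"],o[0]["confidence"])
        ys,xs=np.nonzero(o[0]["region"]); cs.append(atz(p,xs.mean(),ys.mean(),.022))
    for k in (list(V),["top"],["side"]):
        if not all(n in V for n in k) : continue
        r=fitbox([V[n][:2] for n in k],np.mean(cs,0),[-.2,0,.2],(.048,.036,.036),.018)
        print(l,k,np.round(r,4),[round(V[n][2],2) for n in k])
E
python3 - <<'E'
from h import *
P={n:snapshot(n) for n in("side","top")}
for l in "yellow blue white red black".split(): spacer(l+"_c",P)
for l in ("cap_c","rod_root","hook_mid","basket_grip"):
  for n,p in P.items():
    for o in outline_of(l,p)[:5]:
        m=o["region"]; ys,xs=np.nonzero(m); print(l,n,round(o["confidence"],2),xs.min(),xs.max(),ys.min(),ys.max(),m.sum())
V=[(p,outline_of("cap_c",p)[0]["region"]) for p in P.values()]
for k in([0,1],[0],[1]): print("cap",np.round(fitbox([V[i] for i in k],(.51,-.17),[-.1,.1],(.044,.036,.044),.118),4))
E
```

```text
yellow_c ['side', 'top'] [0.6145 0.0445 0.0337 0.1414] [0.7, 0.78]
yellow_c ['top'] [0.6146 0.0435 0.0859 0.1782] [0.78]
yellow_c ['side'] [0.6143 0.045  0.0488 0.0999] [0.7]
blue_c ['side', 'top'] [ 0.5506 -0.1388 -0.9941  1.9544] [0.63, 0.72]
blue_c ['top'] [ 0.4315 -0.0871 -0.7585  2.0751] [0.72]
blue_c ['side'] [ 0.6129 -0.3333 -0.1603  0.2181] [0.63]
white_c ['side', 'top'] [ 0.4406  0.1855 -0.107   0.1196] [0.77, 0.7]
white_c ['top'] [ 0.4408  0.1852 -0.076   0.0968] [0.7]
white_c ['side'] [ 0.4396  0.1876 -0.2914  0.118 ] [0.77]
red_c ['side', 'top'] [ 0.6035  0.1765 -0.239   0.2869] [0.54, 0.53]
red_c ['top'] [ 0.6044  0.1764 -0.2051  0.16  ] [0.53]
red_c ['side'] [ 0.6016  0.1773 -0.239   0.4019] [0.54]
black_c ['side', 'top'] [0.461  0.1168 0.294  0.1268] [0.67, 0.58]
black_c ['top'] [0.4611 0.1169 0.2875 0.1047] [0.58]
black_c ['side'] [0.4608 0.1169 0.3915 0.1398] [0.67]
cap_c side 0.65 320 337 221 239 289
cap_c top 0.71 353 367 229 247 235
rod_root side 0.65 337 373 193 239 844
rod_root top 0.81 367 464 213 252 1685
rod_root top 0.2 244 266 199 221 281
hook_mid side 0.85 132 194 273 347 2058
hook_mid top 0.83 158 198 146 206 1775
basket_grip side 0.9 326 371 266 328 1613
basket_grip side 0.88 215 269 309 378 2183
basket_grip side 0.86 304 358 314 385 2404
basket_grip side 0.68 253 312 354 430 2961
basket_grip side 0.6 347 384 237 292 1114
basket_grip top 0.78 155 203 238 274 1120
basket_grip top 0.67 187 234 306 344 1175
basket_grip top 0.61 266 300 283 325 1073
basket_grip top 0.6 128 177 293 335 1243
basket_grip top 0.55 323 363 272 315 1005
cap [ 0.5192 -0.1747  0.3183  0.2816]
cap [ 0.516  -0.1681  0.3657  0.193 ]
cap [ 0.5184 -0.1782 -0.0438  0.3448]
```

Run:
```python
from h import *
P=np.load("P.npy",allow_pickle=True).item()
p=P["top"]; im=p["color"].astype(float)
g=im[:,:,0] # red low on green bench
pts=[]
for c in range(372,420,3):
    w=g[225:246,c]-g[[224,225,245,246],c].mean(); w=np.clip(w-20,0,None); v=(w*np.arange(225,246)).sum()/w.sum(); pts.append(atz(p,c,v,.12)); 
pts=np.array(pts); k=np.polyfit(pts[:,1],pts[:,0],1); print("x =",k,"resid mm",1e3*np.abs(np.polyval(k,pts[:,1])-pts[:,0]).max(),"yaw",-np.arctan(k[0]))
# crops for pixel reading
save("t3",p["color"],(345,215,475,265),6)
save("s3",P["side"]["color"],(315,185,385,245),11)
save("t4",p["color"],(150,145,205,280),4)
save("s4",P["side"]["color"],(130,265,280,385),5)
```

```text
x = [-0.12316591  0.49596906] resid mm 0.19220522871488122 yaw 0.12254871106262093
```

View pics/t3.png

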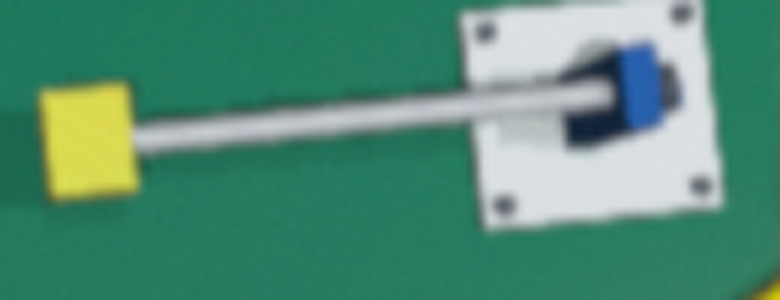

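View pics/s3.png

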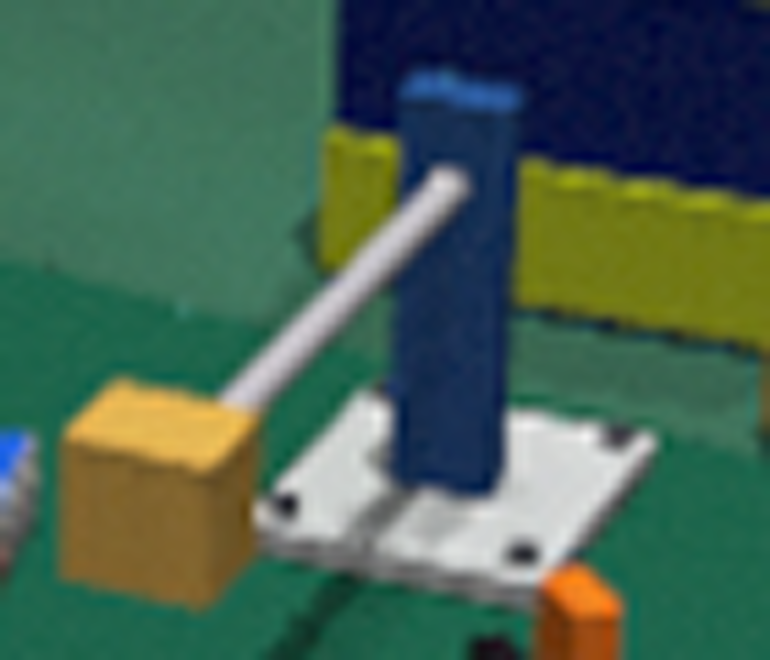

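View pics/t4.png

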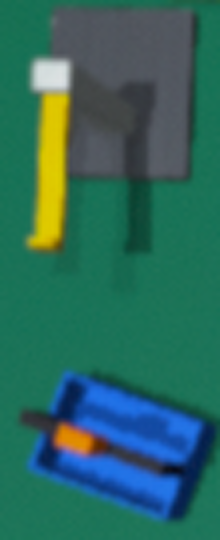

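View pics/s4.png

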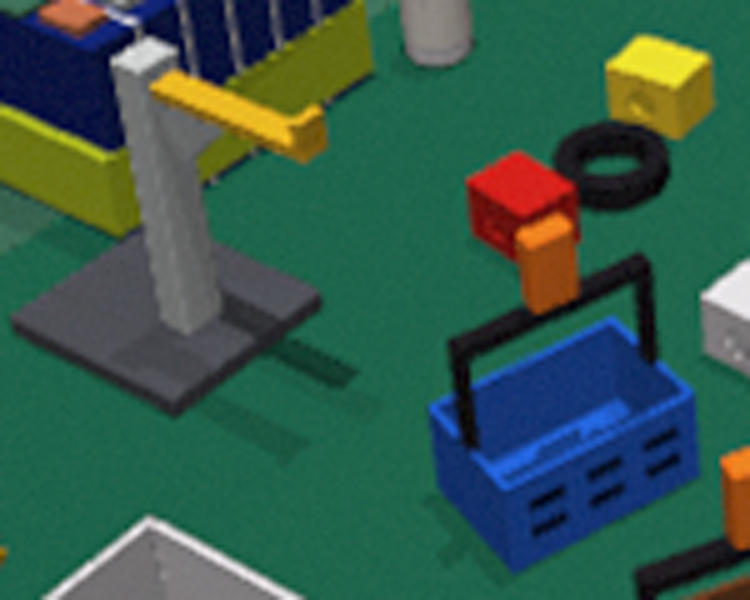

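```bash
cat >> h.py <<'E'
def fitmulti(views,boxes,x0,step=(.8,.8,1.0)):
    """boxes: list of (offset xyz, dims) in body frame (z abs). x0: x,y,yaw"""
    def cost(q):
        tot=0; R=Ro.from_euler("z",q[2]/10)
        for p,m in views:
            h=np.zeros((480,640))
            for o,d in boxes: h=np.maximum(h,hullmask(p,boxpts(R.apply(o)+[q[0]/100,q[1]/100,0],q[2]/10,d)))
            tot+=np.abs(h-m).sum()/m.sum()
        return tot/len(views)
    x0=np.array(x0)*[100,100,10]; S=np.vstack([np.zeros(3),np.diag(step)])
    best=min((minimize(cost,x0+d,method="Nelder-Mead",options=dict(initial_simplex=x0+d+S,xatol=.005,fatol=1e-5)) for d in ([-.3,-.3,-1.],[-.3,-.3,1.],[0,0,0])),key=lambda r:r.fun)
    q=best.x; return np.round([q[0]/100,q[1]/100,q[2]/10,best.fun],4)
def cmask(p,box,f):
    x0,y0,x1,y1=box; im=p["color"].astype(float); r,g,b=im[:,:,0],im[:,:,1],im[:,:,2]
    m=f(r,g,b)&True; k=np.zeros_like(m); k[y0:y1,x0:x1]=m[y0:y1,x0:x1]
    n,L,st,_=cv2.connectedComponentsWithStats(k.astype(np.uint8)); return (L==1+st[1:,4].argmax()).astype(float)
E
python3 - <<'E'
from h import *
P=np.load("P.npy",allow_pickle=True).item()
T,S=P["top"],P["side"]
yel=lambda r,g,b:(r>120)&(r>g*1.05)&(b<g*.6)&(g>r*.6)
ora=lambda r,g,b:(r>120)&(g<r*.65)&(g>r*.25)&(b<g*.7)
capc=lambda r,g,b:(r>100)&(r>g*1.02)&(b<g*.65)
def run(name,mt,ms,boxes,x0):
    print(name,mt.sum(),ms.sum())
    for nm,v in(("both",[(T,mt),(S,ms)]),("top",[(T,mt)]),("side",[(S,ms)])): print("  ",nm,fitmulti(v,boxes,x0))
mt=cmask(T,(345,220,372,255),capc); ms=cmask(S,(315,215,342,245),capc)
run("cap",mt,ms,[((0,0,.118),(.044,.036,.044))],(.517,-.172,.12))
mt=cmask(T,(160,245,182,268),ora); ms=cmask(S,(230,305,250,332),ora)
run("tab",mt,ms,[((0,0,.128),(.014,.024,.040))],(.46,.31,-.3))
mt=cmask(T,(152,160,172,212),yel); ms=cmask(S,(155,275,200,300),yel)
run("hook",mt,ms,[((.005,0,.156),(.1,.016,.008)),((-.042,0,.163),(.006,.016,.022))],(.63,.335,0))
v=np.zeros((480,640,3),np.uint8)
E
```

```text
cap 2.0 295.0
   both [ 0.5163 -0.1753  0.2355 78.1817]
   top [  0.5189  -0.1773   0.2499 156.7235]
   side [ 0.5186 -0.175   0.4301  0.1427]
tab 43.0 191.0
   both [ 0.465   0.3066 -0.1219  0.8948]
   top [ 0.4638  0.3068 -0.1265  1.39  ]
   side [0.4661 0.3049 0.4153 0.2562]
hook 240.0 243.0
   both [ 0.6288  0.3253 -0.0399  0.4532]
   top [0.6279 0.3251 0.0081 0.4845]
   side [ 0.6293  0.3249 -0.0611  0.4098]
```

Run:
```python
from h import *
P=np.load("P.npy",allow_pickle=True).item()
T,S=P["top"],P["side"]
print("cap",T["color"][[235,238,242],360].tolist()); 
print("tab",T["color"][254,162:178].tolist())
print("hook",T["color"][190,155:172].tolist())
print("tip",T["color"][203:208,160].tolist())
yel=lambda r,g,b:(r>120)&(r>g*1.05)&(b<g*.6)&(g>r*.6)
mt=cmask(T,(152,160,172,212),yel); ms=cmask(S,(155,275,200,300),yel)
boxes=[((.005,0,.156),(.1,.016,.008)),((-.042,0,.163),(.006,.016,.022))]
q=(.6288,.3253,-.04)
out=[]
for p,m,b in((T,mt,(145,150,185,215)),(S,ms,(150,270,205,305))):
    im=p["color"].copy(); e=m-cv2.erode(m,np.ones((3,3)))
    h=np.zeros((480,640))
    for o,d in boxes: h=np.maximum(h,hullmask(p,boxpts(Ro.from_euler("z",q[2]).apply(o)+[q[0],q[1],0],q[2],d)))
    a=im.copy();a[m>0]=[255,0,255]; c=im.copy(); c[h>.5]=[0,255,255]
    x0,y0,x1,y1=b; out.append(cv2.resize(np.hstack([im[y0:y1,x0:x1],a[y0:y1,x0:x1],c[y0:y1,x0:x1]]),None,fx=4.5,fy=4.5,interpolation=cv2.INTER_NEAREST))
w=max(o.shape[1] for o in out); o=np.vstack([cv2.copyMakeBorder(o,0,0,0,w-o.shape[1],0) for o in out]); save("hk",o)
```

```text
cap [[219, 218, 81], [218, 218, 81], [218, 219, 81]]
tab [[43, 45, 78], [113, 70, 56], [190, 111, 20], [220, 132, 0], [223, 139, 0], [223, 139, 0], [223, 136, 0], [222, 136, 0], [219, 130, 0], [213, 124, 0], [186, 104, 29], [127, 70, 61], [90, 57, 83], [79, 62, 104], [69, 78, 146], [46, 93, 189]]
hook [[21, 114, 86], [23, 115, 87], [27, 115, 86], [48, 116, 81], [126, 141, 59], [203, 184, 0], [221, 199, 0], [222, 201, 0], [222, 202, 0], [221, 202, 0], [198, 183, 0], [118, 120, 28], [42, 92, 66], [20, 94, 71], [23, 93, 72], [27, 94, 72], [28, 97, 77]]
tip [[216, 198, 0], [219, 197, 0], [213, 185, 0], [173, 149, 0], [108, 108, 41]]
```

View pics/hk.png

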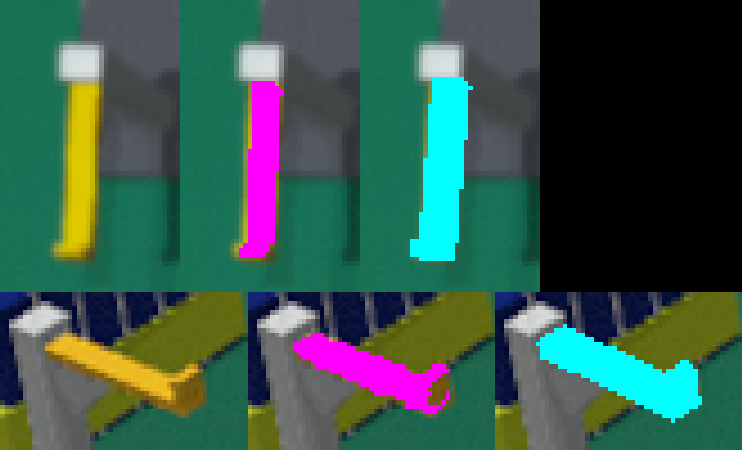

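```bash
cat >> h.py <<'E'
def hullmask(p,pts,S=8):
    uv=proj(p,pts); h=cv2.convexHull(uv.astype(np.float32))[:,0]
    lo=np.maximum(np.floor(h.min(0)).astype(int)-1,0); hi=np.minimum(np.ceil(h.max(0)).astype(int)+2,[640,480]); m=np.zeros((480,640))
    if (hi<=lo).any(): return m
    w=np.zeros(((hi-lo)[1]*S,(hi-lo)[0]*S),np.uint8)
    cv2.fillConvexPoly(w,np.round(((h-lo+.5)*S-.5)*16).astype(np.int32),1,cv2.LINE_8,4)
    m[lo[1]:hi[1],lo[0]:hi[0]]=w.reshape((hi-lo)[1],S,(hi-lo)[0],S).mean((1,3)); return m
yel=lambda r,g,b:(r>75)&(r>g*.85)&(b<g*.62)
ora=lambda r,g,b:(r>100)&(g<r*.72)&(g>r*.25)&(b<g*.85)
E
python3 - <<'E'
from h import *
P=np.load("P.npy",allow_pickle=True).item()
T,S=P["top"],P["side"]
def run(name,mt,ms,boxes,x0):
    print(name,mt.sum(),ms.sum())
    for nm,v in(("both",[(T,mt),(S,ms)]),("top",[(T,mt)]),("side",[(S,ms)])): print("  ",nm,fitmulti(v,boxes,x0))
mt=cmask(T,(345,220,372,255),yel); ms=cmask(S,(315,215,342,245),yel)
run("cap",mt,ms,[((0,0,.118),(.044,.036,.044))],(.517,-.172,.12))
mt=cmask(T,(160,245,182,268),ora); ms=cmask(S,(230,305,250,332),ora)
run("tab",mt,ms,[((0,0,.128),(.014,.024,.040))],(.46,.31,-.3))
mt=cmask(T,(152,160,172,212),yel); ms=cmask(S,(155,275,200,300),yel)
run("hook",mt,ms,[((.005,0,.156),(.1,.016,.008)),((-.042,0,.163),(.006,.016,.022))],(.63,.335,0))
P={n:snapshot(n) for n in("side","top")}
for l in "yellow blue white red black".split(): spacer(l+"_c",P)
E
```

```text
cap 276.0 311.0
   both [ 0.5186 -0.1763  0.1291  0.0702]
   top [ 0.5184 -0.1766  0.1058  0.056 ]
   side [ 0.5191 -0.1748  0.2282  0.072 ]
tab 50.0 204.0
   both [ 0.464   0.3081 -0.1288  0.3977]
   top [ 0.4646  0.309  -0.1418  0.6281]
   side [0.4647 0.3066 0.0499 0.1277]
hook 302.0 569.0
   both [ 0.6281  0.3259 -0.0048  0.3063]
   top [ 0.6281  0.3262 -0.0054  0.08  ]
   side [ 0.6282  0.3249 -0.0014  0.5221]
yellow_c ['side', 'top'] [0.6148 0.0439 0.0335 0.0896] [0.89, 0.72]
yellow_c ['top'] [0.6148 0.0437 0.0304 0.0751] [0.72]
yellow_c ['side'] [0.613  0.0462 0.0714 0.0733] [0.89]
blue_c ['side', 'top'] [ 26.1481 -20.6581   5.8945   1.    ] [0.79, 0.74]
blue_c ['top'] [ 0.4364 -0.1211 -0.7114  1.2132] [0.74]
blue_c ['side'] [ 16.8618 -19.5086  -0.6249   1.    ] [0.79]
white_c ['side', 'top'] [ 0.4404  0.1849 -0.0687  0.0956] [0.72, 0.51]
white_c ['top'] [ 0.4407  0.1847 -0.0872  0.1115] [0.51]
white_c ['side'] [ 0.4396  0.1851 -0.049   0.0771] [0.72]
red_c ['side', 'top'] [ 0.6043  0.1765 -0.1903  0.1912] [0.59, 0.85]
red_c ['top'] [ 0.6037  0.1765 -0.1817  0.0616] [0.85]
red_c ['side'] [ 0.6064  0.1756 -0.2126  0.2979] [0.59]
black_c ['side', 'top'] [0.4607 0.1159 0.262  0.1463] [0.67, 0.79]
black_c ['top'] [0.4603 0.1156 0.2281 0.1119] [0.79]
black_c ['side'] [0.4592 0.1183 0.3594 0.1613] [0.67]
```

Run:
```python
from h import *
P=np.load("P.npy",allow_pickle=True).item()
T,S=P["top"],P["side"]
def run(name,mt,ms,boxes,x0):
    print(name,mt.sum(),ms.sum())
    for nm,v in(("both",[(T,mt),(S,ms)]),("top",[(T,mt)]),("side",[(S,ms)])): print("  ",nm,fitmulti(v,boxes,x0))
blu=lambda r,g,b:(b>g*1.15)&(b>60)
mt=cmask(T,(268,240,295,272),blu); ms=cmask(S,(290,280,320,310),blu)
run("blue",mt,ms,[((0,0,.018),(.048,.036,.036))],(.468,.04,0))
f=lambda m:cv2.morphologyEx(m,cv2.MORPH_CLOSE,np.ones((9,9)))
mt=f(cmask(T,(150,230,210,280),blu)); ms=f(cmask(S,(210,310,275,385),blu))
run("basket",mt,ms,[((0,0,.025),(.07,.1,.05))],(.464,.308,-.3))
ora2=lambda r,g,b:(r>150)&(g<r*.72)&(g>r*.25)&(b<g*.85)
mt=cmask(T,(155,245,182,268),ora2); ms=cmask(S,(225,300,250,332),ora2)
print([np.nonzero(mt)[i].min() for i in(0,1)],[np.nonzero(mt)[i].max() for i in(0,1)])
run("tab",mt,ms,[((0,0,.128),(.014,.024,.040))],(.46,.31,-.3))
```

```text
blue 283.0 382.0
   both [ 0.471   0.0362 -0.0344  0.072 ]
   top [ 0.471   0.0366 -0.0495  0.0925]
   side [ 0.471   0.0357 -0.0355  0.0471]
basket 1133.0 1818.0
   both [ 0.4637  0.3083 -0.3369  0.0414]
   top [ 0.4635  0.3086 -0.3373  0.0478]
   side [ 0.4635  0.3077 -0.3294  0.0326]
[np.int64(251), np.int64(164)] [np.int64(257), np.int64(172)]
tab 43.0 54.0
   both [ 0.4646  0.3069 -0.1709  2.079 ]
   top [ 0.4643  0.3086 -0.1312  0.8779]
   side [0.4967 0.2717 0.7614 2.1218]
```

Run:
```python
from h import *
goal((.37,-.38,.26),1.03)
goal((.518,-.1765,.22),1.693)
```

```text
GOAL [ 0.37 -0.38  0.26] -> shift [ 1.394 -0.917 -0.192] turn [-0.    -0.    -0.422] gap 0.998 t 3.1
GOAL [ 0.518  -0.1765  0.22  ] -> shift [ 2.802 -1.83   0.075] turn [-0.    -0.    -0.844] gap 0.998 t 3.1
```

Emit:
jog_arm(
  motion=[
    [[0.93,-0.61,-0.2,0,0,-0.28,0],[0.93,-0.61,-0.2,0,0,-0.28,0],[0.93,-0.61,-0.2,0,0,-0.28,0],[0.93,-0.61,-0.2,0,0,-0.28,0]],
  ],
)

```text
clock: 3.6
tool_pos: [0.3234, -0.4461, 0.2623]
tool_rot: [3.14, -0.0, 0.811]
force: [0.5, 1.1, 0.0]
finger_gap: 0.997
```

Run:
```python
from h import *
goal((.518,-.1765,.22),1.693)
```

```text
GOAL [ 0.518  -0.1765  0.22  ] -> shift [ 2.196 -0.298  0.282] turn [ 0.001  0.    -0.562] gap 0.997 t 3.6
```

Emit:
jog_arm(
  motion=[
    [[1,-0.14,0.1,0,0,-0.28,0],[1,-0.14,0.1,0,0,-0.28,0],[1,-0.14,0.1,0,0,-0.28,0],[1,-0.14,0.1,0,0,-0.28,0]],
  ],
)

```text
clock: 4.1
tool_pos: [0.412, -0.3221, 0.2469]
tool_rot: [3.141, 0.0, 1.253]
force: [-0.7, -0.3, -0.0]
finger_gap: 0.999
```

Run:
```python
from h import *
goal((.518,-.1765,.22),1.693)
```

```text
GOAL [ 0.518  -0.1765  0.22  ] -> shift [1.143 0.367 0.179] turn [ 0.    0.   -0.28] gap 0.999 t 4.1
```

Emit:
jog_arm(
  motion=[
    [[1,0.367,0.1,0,0,-0.28,0],[1,0.367,0.1,0,0,-0.28,0],[1,0.367,0.1,0,0,-0.28,0],[1,0.367,0.1,0,0,-0.28,0],[1,0.367,0.1,0,0,-0.28,0]],
  ],
)

```text
clock: 4.72
tool_pos: [0.5108, -0.1985, 0.2318]
tool_rot: [-3.141, 0.002, 1.69]
force: [0.1, 0.2, -0.5]
finger_gap: 0.996
```

Run:
```python
from h import *
goal((.5183,-.1763,.16),1.693)
goal((.5183,-.1763,.103),1.693)
```

```text
GOAL [ 0.5183 -0.1763  0.16  ] -> shift [0.142 0.068 0.478] turn [-0.     0.001 -0.002] gap 0.996 t 4.7
GOAL [ 0.5183 -0.1763  0.103 ] -> shift [0.143 0.068 0.858] turn [-0.     0.001 -0.002] gap 0.996 t 4.7
```

Down over the cap, then close with the arm held still.

Emit:
jog_arm(
  motion=[
    [[0.142,0.068,0.3,0,0,0,0],[0.142,0.068,0.6,0,0,0,0],[0.142,0.068,0.858,0,0,0,0],[0.142,0.068,0.858,0,0,0,0],[0.142,0.068,0.858,0,0,0,0]],
  ],
)

```text
clock: 5.35
tool_pos: [0.5191, -0.1781, 0.1045]
tool_rot: [3.14, 0.003, 1.688]
force: [0.3, -0.1, 0.2]
finger_gap: 0.997
```

Run:
```python
from h import *
goal((.5183,-.1763,.103),1.693)
P={n:snapshot(n) for n in("side","top")}
a=P["top"]["color"][190:270,320:440];b=P["side"]["color"][180:260,280:400]
save("c1",np.hstack([a,b]),None,3.3)
```

```text
GOAL [ 0.5183 -0.1763  0.103 ] -> shift [ 0.012 -0.004  0.01 ] turn [ 0.001  0.002 -0.003] gap 0.997 t 5.3
```

View pics/c1.png

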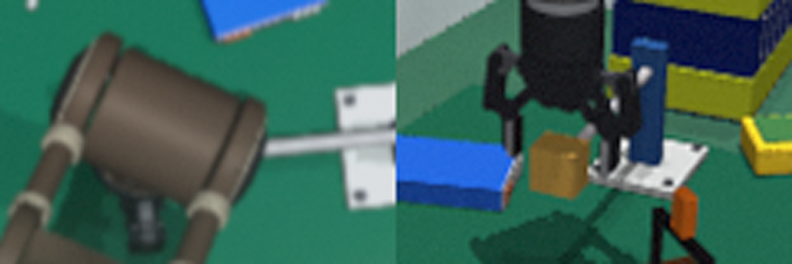

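Emit:
jog_arm(
  motion=[
    [[0.012,-0.004,0.01,0,0,0,1],[0.012,-0.004,0.01,0,0,0,1],[0.012,-0.004,0.01,0,0,0,1],[0.012,-0.004,0.01,0,0,0,1],[0.012,-0.004,0.01,0,0,0,1],[0.012,-0.004,0.01,0,0,0,1],[0.012,-0.004,0.01,0,0,0,1]],
  ],
)

```text
clock: 6.32
tool_pos: [0.5188, -0.1764, 0.105]
tool_rot: [3.139, 0.005, 1.69]
force: [-3.1, -0.6, 5.4]
finger_gap: 0.508
```

Run:
```python
from h import *
s=status.state(); print(s["force"],s["tool_pos"],s["finger_gap"])
d=np.array([-.1222,.9925,0])
goal(s["tool_pos"]+.045*d,1.693); goal(s["tool_pos"]+.1*d,1.693)
```

```text
[-3.14813569 -0.56802505  5.38994616] [ 0.51877348 -0.17635488  0.10499964] 0.5082348496415022
GOAL [ 0.5133 -0.1317  0.105 ] -> shift [ 0.3   -0.001 -0.001] turn [ 0.001  0.003 -0.002] gap 0.508 t 6.3
GOAL [ 0.5066 -0.0771  0.105 ] -> shift [ 0.667 -0.002 -0.003] turn [ 0.001  0.003 -0.002] gap 0.508 t 6.3
```

Emit:
jog_arm(
  motion=[
    [[0.0,0,-0.01,0,0,0,1],[0.1,0,-0.01,0,0,0,1],[0.2,0,-0.01,0,0,0,1],[0.3,0,-0.01,0,0,0,1],[0.45,0,-0.01,0,0,0,1],[0.67,0,-0.01,0,0,0,1],[0.67,0,-0.01,0,0,0,1]],
  ],
)

```text
clock: 7.2
tool_pos: [0.5057, -0.0738, 0.1056]
tool_rot: [3.141, 0.003, 1.693]
force: [-0.7, -0.1, -2.2]
finger_gap: 0.504
```

Run:
```python
from h import *
s=status.state(); print(s["force"],s["tool_pos"],s["finger_gap"])
goal([.54,-.08,.02],1.571); goal([.54,-.08,.01],1.571)
P={n:snapshot(n) for n in("side","top")}
np.save("P2.npy",P,allow_pickle=True)
a=P["top"]["color"][190:270,320:440];b=P["side"]["color"][180:260,280:400]
save("c2",np.hstack([a,b]),None,3.3)
```

```text
[-0.70884595 -0.14641727 -2.22946853] [ 0.50571658 -0.07383726  0.10560069] 0.5041362649922482
GOAL [ 0.54 -0.08  0.02] -> shift [-0.067  0.221  0.571] turn [0.001 0.002 0.078] gap 0.504 t 7.2
GOAL [ 0.54 -0.08  0.01] -> shift [-0.066  0.221  0.638] turn [0.001 0.002 0.078] gap 0.504 t 7.2
```

View pics/c2.png

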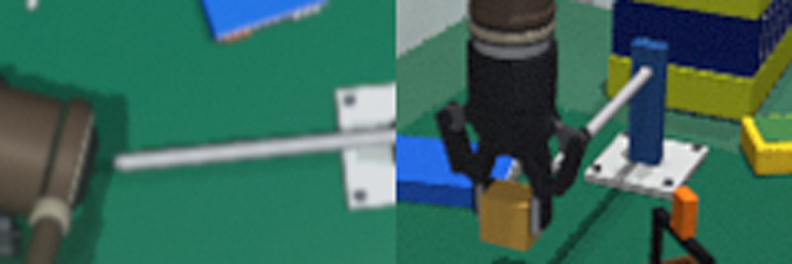

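Run:
```python
from h import *
P=np.load("P2.npy",allow_pickle=True).item()
p=P["top"]; g=p["color"][:,:,0].astype(float)
pts=[];ws=[]
for c in range(350,422,3):
    w=g[225:250,c]-np.median(g[225:250,c]); w=np.clip(w-20,0,None)
    if w.sum()<50: continue
    v=(w*np.arange(225,250)).sum()/w.sum(); pts.append(atz(p,c,v,.12)); ws.append((c,w.sum()))
pts=np.array(pts)
print(ws[:5]); pts=pts[2:]
k=np.polyfit(pts[:,1],pts[:,0],1); print(k,1e3*np.abs(np.polyval(k,pts[:,1])-pts[:,0]).max(),np.arctan(-k[0]))
row=np.array([g[236:242,c].max() for c in range(348,362)]); print(row)
goal([.54,-.08,.012],1.693);goal([.54,-.08,.009],1.693)
```

```text
[(356, np.float64(429.0)), (359, np.float64(569.0)), (362, np.float64(559.0)), (365, np.float64(547.0)), (368, np.float64(571.0))]
[-0.12271521  0.4960824 ] 0.20725225778039924 0.12210472673262947
[ 31.  30.  25.  23.  24.  30.  80. 138. 165. 184. 189. 190. 188. 190.]
GOAL [ 0.54  -0.08   0.012] -> shift [-0.051  0.214  0.628] turn [ 0.002  0.003 -0.001] gap 0.507 t 7.3
GOAL [ 0.54  -0.08   0.009] -> shift [-0.051  0.214  0.648] turn [ 0.002  0.003 -0.001] gap 0.507 t 7.3
```

Emit:
jog_arm(
  motion=[
    [[0.0,0.214,0.1,0,0,0,1],[-0.051,0.214,0.35,0,0,0,1],[-0.051,0.214,0.5,0,0,0,1],[-0.051,0.214,0.59,0,0,0,1],[-0.051,0.214,0.62,0,0,0,1],[-0.051,0.214,0.64,0,0,0,1],[-0.051,0.214,0.645,0,0,0,1]],
  ],
)

```text
clock: 8.18
tool_pos: [0.5407, -0.0802, 0.0102]
tool_rot: [3.138, 0.006, 1.692]
force: [0.1, 0.4, -0.6]
finger_gap: 0.506
```

Run:
```python
from h import *
s=status.state(); print(s["force"],s["tool_pos"],s["finger_gap"])
P=np.load("P2.npy",allow_pickle=True).item(); print(atz(P["top"],354.3,239,.12))
p=snapshot("side"); save("c3",p["color"],(280,180,400,280),6)
```

```text
[ 0.11899858  0.36841321 -0.63915003] [ 0.54068154 -0.08017443  0.01015261] 0.5056073138863827
[ 0.51615966 -0.1637317   0.12      ]
```

View pics/c3.png

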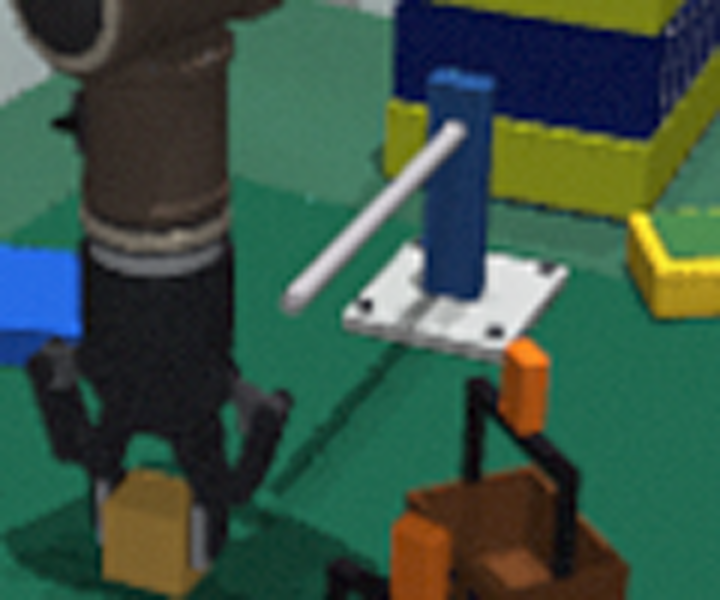

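Emit:
jog_arm(
  motion=[
    [[0,0,0.01,0,0,0,1],[0,0,0.01,0,0,0,1],[0,0,0.008,0,0,0,0],[0,0,0.008,0,0,0,0],[0,0,0.008,0,0,0,0],[0,0,-0.3,0,0,0,0],[0,0,-0.8,0,0,0,0],[0,0,-1,0,0,0,0]],
  ],
)

```text
clock: 9.22
tool_pos: [0.541, -0.0796, 0.1628]
tool_rot: [3.135, 0.006, 1.692]
force: [0.4, -0.4, -0.2]
finger_gap: 1.0
```

Run:
```python
from h import *
s=status.state(); print(s["force"],s["tool_pos"],s["finger_gap"])
goal([.464,.308,.21],1.234);goal([.5,.1,.21],1.45)
```

```text
[ 0.35083566 -0.44270459 -0.18110466] [ 0.54095936 -0.07959673  0.16283946] 1.0002430817286825
GOAL [0.464 0.308 0.21 ] -> shift [ 2.625 -0.195 -0.333] turn [0.005 0.003 0.291] gap 1.0 t 9.2
GOAL [0.5  0.1  0.21] -> shift [ 1.219 -0.124 -0.323] turn [0.005 0.004 0.154] gap 1.0 t 9.2
```

Emit:
jog_arm(
  motion=[
    [[0.4,0,-0.33,0,0,0.1,0],[1,-0.1,-0.33,0,0,0.15,0],[1,-0.1,-0.33,0,0,0.15,0],[1,-0.1,-0.33,0,0,0.15,0]],
  ],
)

```text
clock: 9.72
tool_pos: [0.5069, 0.0701, 0.2117]
tool_rot: [3.133, 0.004, 1.46]
force: [-0.9, -0.5, 0.8]
finger_gap: 0.999
```

Run:
```python
from h import *
goal([.464,.308,.21],1.234)
```

```text
GOAL [0.464 0.308 0.21 ] -> shift [ 1.545e+00 -4.590e-01  1.000e-03] turn [0.006 0.002 0.144] gap 0.999 t 9.7
```

Emit:
jog_arm(
  motion=[
    [[1,-0.35,0,0.005,0,0.144,0],[1,-0.35,0,0.005,0,0.144,0],[1,-0.35,0,0.005,0,0.144,0],[1,-0.35,0,0.005,0,0.144,0]],
  ],
)

```text
clock: 10.22
tool_pos: [0.471, 0.2264, 0.2102]
tool_rot: [3.14, 0.003, 1.238]
force: [0.3, -0.8, -0.2]
finger_gap: 0.999
```

Run:
```python
from h import *
goal([.464,.308,.18],1.234);goal([.464,.308,.119],1.234)
```

```text
GOAL [0.464 0.308 0.18 ] -> shift [ 0.499 -0.222  0.199] turn [0.001 0.002 0.002] gap 0.999 t 10.2
GOAL [0.464 0.308 0.119] -> shift [ 0.501 -0.223  0.606] turn [0.001 0.002 0.002] gap 0.999 t 10.2
```

Emit:
jog_arm(
  motion=[
    [[0.25,-0.11,0.1,0,0,0,0],[0.5,-0.222,0.2,0,0,0,0],[0.5,-0.222,0.2,0,0,0,0],[0.5,-0.222,0.4,0,0,0,0],[0.5,-0.222,0.62,0,0,0,0],[0.5,-0.222,0.625,0,0,0,0],[0.5,-0.222,0.625,0,0,0,0]],
  ],
)

```text
clock: 11.1
tool_pos: [0.4653, 0.307, 0.1171]
tool_rot: [3.139, 0.003, 1.236]
force: [-0.6, 0.7, 0.7]
finger_gap: 0.998
```

Run:
```python
from h import *
goal([.464,.308,.116],1.234)
p=snapshot("side"); save("b1",p["color"],(190,270,310,380),5.4)
```

```text
GOAL [0.464 0.308 0.116] -> shift [ 0.004 -0.011  0.007] turn [0.002 0.002 0.001] gap 0.998 t 11.1
```

View pics/b1.png

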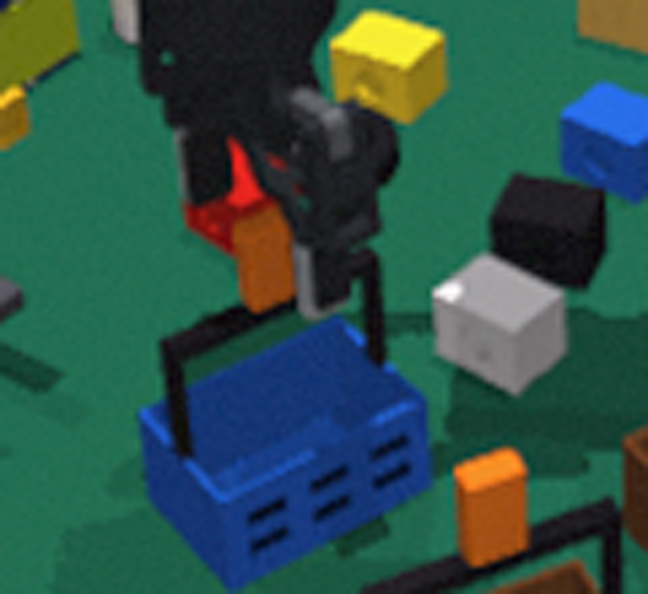

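Emit:
jog_arm(
  motion=[
    [[0.004,-0.011,0.005,0,0,0,1],[0.004,-0.011,0.005,0,0,0,1],[0.004,-0.011,0.005,0,0,0,1],[0.004,-0.011,0.005,0,0,0,1],[0.004,-0.011,0.005,0,0,0,1],[0.004,-0.011,0.005,0,0,0,1],[0.004,-0.011,0.005,0,0,0,1],[0.004,-0.011,0.005,0,0,0,1]],
  ],
)

```text
clock: 12.15
tool_pos: [0.4644, 0.3089, 0.1172]
tool_rot: [3.138, 0.001, 1.237]
force: [-0.7, 0.6, 3.6]
finger_gap: 0.153
```

Emit:
jog_arm(
  motion=[
    [[0,0,-0.1,0,0,0,1],[0,0,-0.3,0,0,0,1],[0,0,-0.55,0,0,0,1],[0,0,-0.56,0,0,0,1]],
  ],
)

```text
clock: 12.65
tool_pos: [0.4667, 0.3102, 0.205]
tool_rot: [3.132, -0.005, 1.237]
force: [0.2, -0.8, -0.7]
finger_gap: 0.155
```

Run:
```python
from h import *
s=status.state(); print(s["force"],s["tool_pos"],s["finger_gap"])
goal([.50,.326,.2],1.566)
P={n:snapshot(n) for n in("side","top")}
np.save("P3.npy",P,allow_pickle=True)
save("b2",np.hstack([P["side"]["color"][250:380,130:310],P["top"]["color"][150:280,130:310]]),None,2.2)
```

```text
[ 0.20267818 -0.7590359  -0.72325422] [0.46667888 0.31020403 0.20502999] 0.1551785029719077
GOAL [0.5   0.326 0.2  ] -> shift [0.172 0.175 0.036] turn [ 0.006 -0.002 -0.21 ] gap 0.155 t 12.7
```

View pics/b2.png

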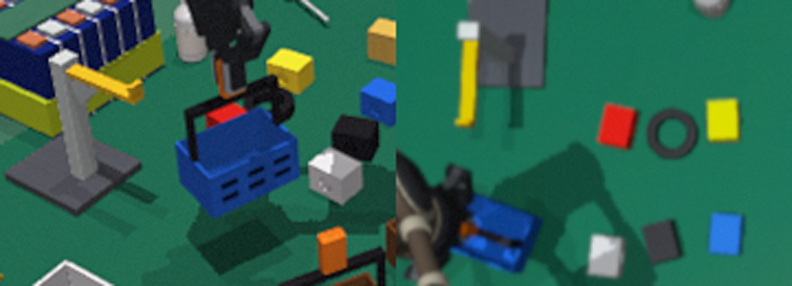

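Emit:
jog_arm(
  motion=[
    [[0.03,0.03,0,0,0,-0.05,1],[0.06,0.06,0,0,0,-0.1,1],[0.1,0.1,0,0.003,0,-0.16,1],[0.172,0.175,0,0.005,0,-0.21,1],[0.172,0.175,0,0.005,0,-0.21,1],[0.172,0.175,0,0.005,0,-0.21,1]],
  ],
)

```text
clock: 13.5
tool_pos: [0.4959, 0.3238, 0.1997]
tool_rot: [-3.134, 0.003, 1.565]
force: [-0.1, -0.1, -1.8]
finger_gap: 0.153
```

Run:
```python
from h import *
s=status.state(); print(s["force"],s["tool_pos"],s["finger_gap"])
goal([.628,.3259,.204],1.566)
```

```text
[-0.11861016 -0.12562732 -1.75214442] [0.49592584 0.32376212 0.19965526] 0.15332054002769738
GOAL [0.628  0.3259 0.204 ] -> shift [ 0.019  0.88  -0.036] turn [-0.005  0.002 -0.   ] gap 0.153 t 13.5
```

Emit:
jog_arm(
  motion=[
    [[0.005,0.05,-0.036,-0.005,0,0,1],[0.01,0.15,-0.036,-0.005,0,0,1],[0.012,0.3,-0.036,-0.005,0,0,1],[0.014,0.45,-0.036,-0.005,0,0,1],[0.016,0.6,-0.036,-0.005,0,0,1],[0.019,0.75,-0.036,-0.005,0,0,1],[0.019,0.88,-0.036,-0.005,0,0,1],[0.019,0.88,-0.036,-0.005,0,0,1]],
  ],
)

```text
clock: 14.5
tool_pos: [0.6299, 0.3255, 0.204]
tool_rot: [3.14, 0.002, 1.564]
force: [-0.7, 0.7, -1.0]
finger_gap: 0.153
```

Run:
```python
from h import *
s=status.state(); print(s["force"],s["tool_pos"],s["finger_gap"])
goal([.628,.3259,.177],1.566)
P={n:snapshot(n) for n in("side","top")}
save("b3",np.hstack([P["side"]["color"][230:370,110:270],P["top"]["color"][130:270,110:270]]),None,2.5)
```

```text
[-0.7313462   0.65152379 -0.99192147] [0.6299024  0.32547266 0.2039863 ] 0.15337975972839885
GOAL [0.628  0.3259 0.177 ] -> shift [ 0.003 -0.013  0.18 ] turn [ 0.001  0.002 -0.001] gap 0.153 t 14.5
```

View pics/b3.png

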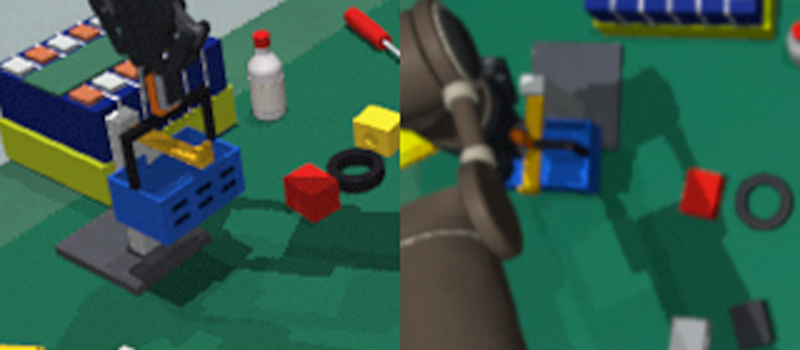

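Emit:
jog_arm(
  motion=[
    [[0.003,-0.013,0.06,0,0,0,1],[0.003,-0.013,0.12,0,0,0,1],[0.003,-0.013,0.16,0,0,0,1],[0.003,-0.013,0.175,0,0,0,1],[0.003,-0.013,0.183,0,0,0,1],[0.003,-0.013,0.183,0,0,0,1]],
  ],
)

```text
clock: 15.35
tool_pos: [0.626, 0.3263, 0.1771]
tool_rot: [-3.141, 0.002, 1.565]
force: [-2.5, -0.4, 2.6]
finger_gap: 0.155
```

Run:
```python
from h import *
s=status.state(); print(s["force"],s["tool_pos"],s["finger_gap"])
p=snapshot("side")
save("b4",p["color"],(110,230,270,370),4)
```

```text
[-2.53341616 -0.41057851  2.55187619] [0.62599895 0.32626975 0.17707404] 0.1553800147368019
```

View pics/b4.png

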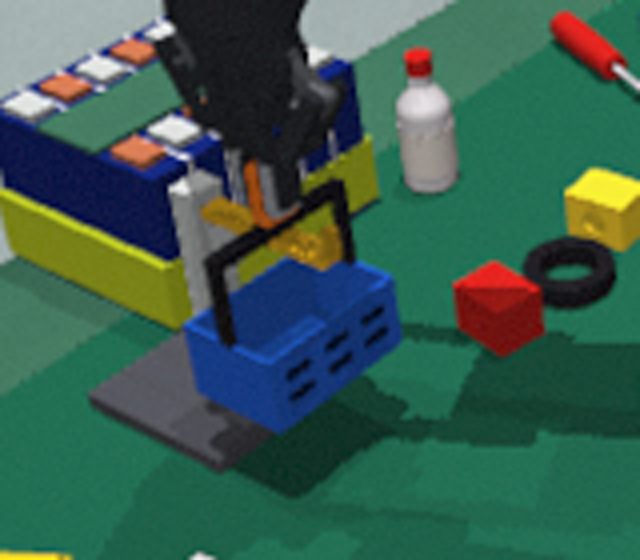

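Emit:
jog_arm(
  motion=[
    [[0,0,0,0,0,0,0.75],[0,0,0,0,0,0,0.6],[0,0,0,0,0,0,0.55],[0,0,0,0,0,0,0.55],[0,0,-0.15,0,0,0,0.55],[0,0,-0.4,0,0,0,0.5],[0,0,-0.6,0,0,0,0],[0,0,-0.6,0,0,0,0]],
  ],
)

```text
clock: 16.4
tool_pos: [0.6286, 0.3277, 0.2733]
tool_rot: [3.133, -0.002, 1.565]
force: [0.5, -0.4, -0.4]
finger_gap: 0.9
```

Run:
```python
from h import *
s=status.state(); print(s["force"],s["tool_pos"],s["finger_gap"])
P={n:snapshot(n) for n in("side","top")}
save("b5",P["side"]["color"],(110,230,270,370),4)
goal([.6148,.0439,.2],1.604)
goal([.6148,.18,.24],1.604)
```

```text
[ 0.50865835 -0.38675106 -0.35875182] [0.62860415 0.32767307 0.27330477] 0.9001059442346634
GOAL [0.6148 0.0439 0.2   ] -> shift [-1.884 -0.065  0.457] turn [ 0.001  0.001 -0.025] gap 0.998 t 16.5
GOAL [0.6148 0.18   0.24  ] -> shift [-0.977 -0.07   0.189] turn [ 0.001  0.001 -0.025] gap 0.998 t 16.5
```

View pics/b5.png

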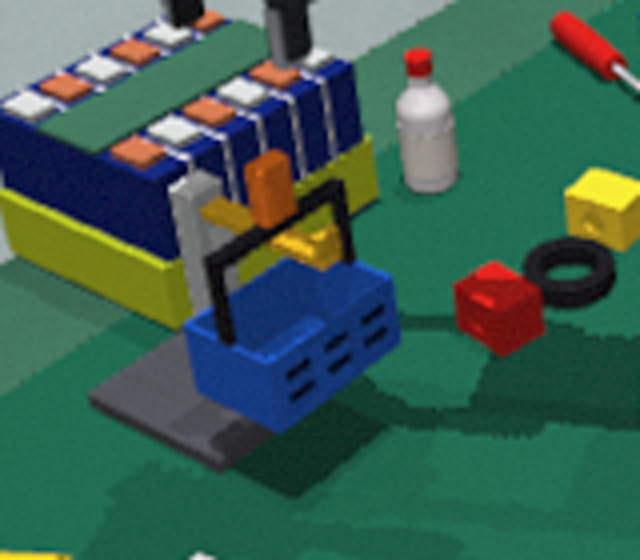

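Basket hangs. Next: yellow block.

Emit:
jog_arm(
  motion=[
    [[-0.5,-0.03,0,0,0,-0.02,0],[-1,-0.07,0.1,0,0,-0.025,0],[-1,-0.07,0.19,0,0,-0.025,0],[-1,-0.07,0.19,0,0,-0.025,0]],
  ],
)

```text
clock: 17.0
tool_pos: [0.6123, 0.1739, 0.2361]
tool_rot: [-3.135, 0.003, 1.601]
force: [0.7, 0.6, -0.1]
finger_gap: 0.998
```

```bash
cat >> h.py <<'E'
CF={"yellow":lambda r,g,b:(r>110)&(r>g*.9)&(b<g*.6),"blue":lambda r,g,b:(b>g*1.2)&(b>70)&(b>r*1.5),"red":lambda r,g,b:(r>70)&(g<r*.4)&(b<r*.45)}
def local(col,guess,P,ns=("top","side"),r=.055):
    """local colour fit round guess (xy)"""
    V=[];
    for n in ns:
        p=P[n]
        if col in CF:
            uv=proj(p,boxpts([guess[0],guess[1],.018],0,(2*r,2*r,.036))); lo=uv.min(0).astype(int);hi=uv.max(0).astype(int)
            V.append((p,cmask(p,(max(lo[0],0),max(lo[1],0),hi[0],hi[1]),CF[col])))
        else:
            best=None
            for o in outline_of(col+"_c",p):
                ys,xs=np.nonzero(o["region"]); d=np.linalg.norm(atz(p,xs.mean(),ys.mean(),.025)[:2]-guess[:2])
                if d<r and best is None: best=o["region"].astype(float)
            if best is not None: V.append((p,best))
    if V: 
        q=fitmulti(V,[((0,0,.018),(.048,.036,.036))],(guess[0],guess[1],0)); print(col,len(V),q); return q
E
python3 - <<'E'
from h import *
P={n:snapshot(n) for n in("side","top")}
local("yellow",(.6148,.0439),P); local("yellow",(.6148,.0439),P,("side",)); local("yellow",(.6148,.0439),P,("top",))
goal([.6148,.0439,.2],1.604)
E
```

```text
yellow 2 [0.6142 0.0439 0.0729 0.0785]
yellow 1 [0.6149 0.0433 0.0962 0.0633]
yellow 1 [0.6136 0.0444 0.1049 0.0852]
GOAL [0.6148 0.0439 0.2   ] -> shift [-0.884 -0.025  0.259] turn [-0.001  0.001 -0.   ] gap 1.0 t 17.1
```

Emit:
jog_arm(
  motion=[
    [[-0.4,-0.01,0.1,0,0,-0.02,0],[-0.884,-0.022,0.3,0,0,-0.02,0],[-0.884,-0.022,0.6,0,0,-0.02,0],[-0.884,-0.022,0.6,0,0,-0.02,0],[-0.884,-0.022,0.6,0,0,-0.02,0]],
  ],
)

```text
clock: 17.73
tool_pos: [0.6165, 0.0456, 0.1503]
tool_rot: [3.141, 0.001, 1.636]
force: [1.0, -0.1, -0.4]
finger_gap: 1.002
```

Run:
```python
from h import *
goal([.6144,.0439,.004],1.63)
```

```text
GOAL [0.6144 0.0439 0.004 ] -> shift [-0.009 -0.016  0.976] turn [0.001 0.001 0.004] gap 1.002 t 17.7
```

Emit:
jog_arm(
  motion=[
    [[-0.009,-0.016,0.35,0,0,0,0],[-0.009,-0.016,0.7,0,0,0,0],[-0.009,-0.016,0.92,0,0,0,0],[-0.009,-0.016,0.972,0,0,0,0],[-0.009,-0.016,0.972,0,0,0,0],[-0.009,-0.016,0.972,0,0,0,1],[-0.009,-0.016,0.972,0,0,0,1],[-0.009,-0.016,0.972,0,0,0,1]],
  ],
)

```text
clock: 18.73
tool_pos: [0.6161, 0.0439, 0.0066]
tool_rot: [3.137, 0.001, 1.636]
force: [-0.3, 0.3, 4.7]
finger_gap: 0.547
```

Emit:
jog_arm(
  motion=[
    [[0,0,0,0,0,0,1],[0,0,0,0,0,0,1],[0,0,0,0,0,0,1]],
  ],
)

```text
clock: 19.1
tool_pos: [0.6161, 0.0439, 0.0066]
tool_rot: [3.137, 0.001, 1.636]
force: [-0.5, -0.1, 1.5]
finger_gap: 0.552
```

Run:
```python
from h import *
s=status.state(); print(s["force"],s["tool_pos"],s["finger_gap"])
d=np.array([-np.sin(.1222),np.cos(.1222)]); tip=np.array([.4961+.1227*.164,-.164]); print(tip)
for t in(.06,):
  e=tip+d*t; goal([*e,.16],1.693); goal([*e,.106],1.693)
```

```text
[-0.45461441 -0.06049431  1.5221379 ] [0.61611959 0.04385934 0.00664508] 0.5518904507090187
[ 0.5162228 -0.164    ]
GOAL [ 0.5089 -0.1044  0.16  ] -> shift [-0.941 -0.773 -1.025] turn [ 0.003  0.001 -0.036] gap 0.552 t 19.1
GOAL [ 0.5089 -0.1044  0.106 ] -> shift [-0.941 -0.775 -0.665] turn [ 0.003  0.001 -0.036] gap 0.552 t 19.1
```

Emit:
jog_arm(
  motion=[
    [[0,0,-0.2,0,0,0,1],[0,0,-0.5,0,0,0,1],[0,0,-0.72,0,0,0,1],[-0.3,-0.25,-0.72,0,0,-0.036,1],[-0.6,-0.5,-0.72,0,0,-0.036,1],[-0.94,-0.775,-0.7,0.003,0,-0.036,1],[-0.94,-0.775,-0.69,0.003,0,-0.036,1],[-0.94,-0.775,-0.685,0.003,0,-0.036,1]],
  ],
)

```text
clock: 20.1
tool_pos: [0.5087, -0.1044, 0.1087]
tool_rot: [-3.141, 0.001, 1.691]
force: [0.5, 0.0, -0.1]
finger_gap: 0.552
```

```bash
cat >> h.py <<'E'
D=np.array([-np.sin(.1222),np.cos(.1222)]); TIP=np.array([.4961+.1227*.164,-.164]); ROOT=TIP-.235*D
def on(s,z,yaw=1.693): goal([*(ROOT+D*s),z],yaw)
E
python3 - <<'E'
from h import *
s=status.state(); print(s["force"],s["tool_pos"],s["finger_gap"])
on(.295,.1086); on(.225,.1086)
P={n:snapshot(n) for n in("side","top")}
save("y1",np.hstack([P["side"]["color"][180:280,290:400],P["top"]["color"][190:290,310:420]]),None,3.5)
E
```

```text
[ 0.51822032  0.019223   -0.10691678] [ 0.50866784 -0.10443313  0.10870043] 0.552143707091288
GOAL [ 0.5089 -0.1044  0.1086] -> shift [-0.     0.002  0.001] turn [-0.     0.    -0.001] gap 0.552 t 20.1
GOAL [ 0.5174 -0.1739  0.1086] -> shift [-0.467  0.002  0.001] turn [-0.     0.    -0.001] gap 0.552 t 20.1
```

View pics/y1.png

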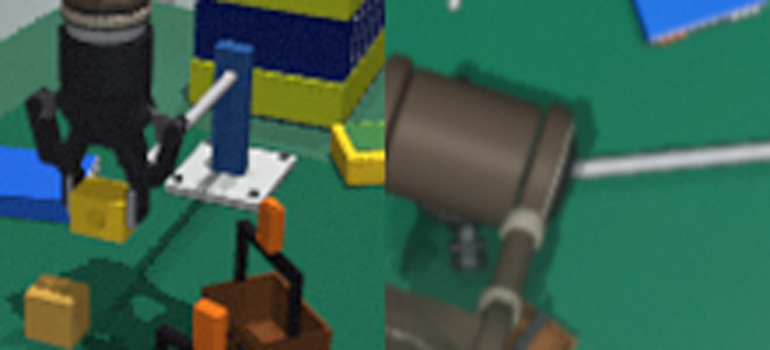

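Emit:
jog_arm(
  motion=[
    [[-0.1,0.002,0,0,0,0,1],[-0.2,0.002,0,0,0,0,1],[-0.3,0.002,0,0,0,0,1],[-0.4,0.002,0,0,0,0,1],[-0.467,0.002,0,0,0,0,1],[-0.467,0.002,0,0,0,0,1]],
  ],
)

```text
clock: 20.95
tool_pos: [0.5185, -0.174, 0.109]
tool_rot: [3.141, 0.001, 1.692]
force: [0.1, -0.2, -1.2]
finger_gap: 0.554
```

Run:
```python
from h import *
s=status.state(); print(s["force"],s["tool_pos"],s["finger_gap"],s["ft_torque"])
on(.022,.1086); on(.08,.1086); on(.1,.1086)
P={n:snapshot(n) for n in("side","top")}
save("y2",np.hstack([P["side"]["color"][180:280,290:400],P["top"]["color"][190:290,310:420]]),None,3.5)
```

```text
[ 0.06572114 -0.20815551 -1.16344414] [ 0.51849803 -0.1740412   0.10903734] 0.5541641220782025 [ 0.02023915  0.0038477  -0.0355964 ]
GOAL [ 0.5422 -0.3754  0.1086] -> shift [-1.352 -0.005  0.004] turn [ 0.     0.001 -0.001] gap 0.554 t 20.9
GOAL [ 0.5351 -0.3178  0.1086] -> shift [-0.965 -0.006  0.004] turn [ 0.     0.001 -0.001] gap 0.554 t 20.9
GOAL [ 0.5327 -0.298   0.1086] -> shift [-0.832 -0.006  0.004] turn [ 0.     0.001 -0.001] gap 0.554 t 20.9
```

View pics/y2.png

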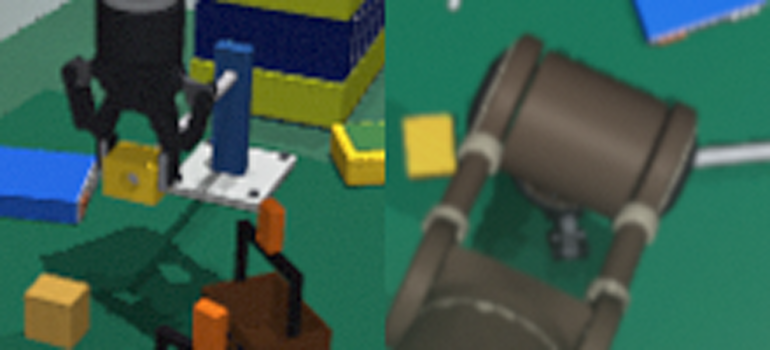

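Emit:
jog_arm(
  motion=[
    [[-0.15,-0.004,0.002,0,0,0,1],[-0.3,-0.004,0.002,0,0,0,1],[-0.45,-0.005,0.002,0,0,0,1],[-0.6,-0.005,0.002,0,0,0,1],[-0.75,-0.006,0.002,0,0,0,1],[-0.9,-0.006,0.002,0,0,0,1],[-0.965,-0.006,0.002,0,0,0,1],[-0.965,-0.006,0.002,0,0,0,1]],
  ],
)

```text
clock: 22.05
tool_pos: [0.5348, -0.3174, 0.1085]
tool_rot: [-3.141, 0.0, 1.692]
force: [-0.4, 1.0, -1.6]
finger_gap: 0.554
```

Run:
```python
from h import *
s=status.state(); print(s["force"],s["tool_pos"],s["finger_gap"],s["ft_torque"])
on(.021,.1086)
```

```text
[-0.37307542  0.97669093 -1.61531436] [ 0.53482464 -0.31743492  0.10850539] 0.5537431421861321 [ 0.04711967 -0.03601715 -0.0104503 ]
GOAL [ 0.5423 -0.3764  0.1086] -> shift [-0.396  0.002 -0.001] turn [-0.     0.    -0.001] gap 0.554 t 22.1
```

Emit:
jog_arm(
  motion=[
    [[-0.12,0.001,0,0,0,0,1],[-0.24,0.002,0,0,0,0,1],[-0.34,0.002,0,0,0,0,1],[-0.38,0.002,0,0,0,0,1],[-0.396,0.002,0,0,0,0,1],[-0.396,0.002,0,0,0,0,1]],
  ],
)

```text
clock: 22.8
tool_pos: [0.5422, -0.3761, 0.1084]
tool_rot: [-3.141, -0.0, 1.692]
force: [0.4, -0.1, -0.8]
finger_gap: 0.55
```

Run:
```python
from h import *
s=status.state(); print(s["force"],s["tool_pos"],s["finger_gap"],s["ft_torque"])
on(.021,.1086)
P={n:snapshot(n) for n in("side","top")}
save("y3",np.hstack([P["side"]["color"][170:270,300:410],P["top"]["color"][190:290,370:480]]),None,3.5)
```

```text
[ 0.35693695 -0.11368096 -0.77304146] [ 0.5421699  -0.37612717  0.1083653 ] 0.5499077209246213 [-0.01953227  0.01936961 -0.01172154]
GOAL [ 0.5423 -0.3764  0.1086] -> shift [-0.002  0.001 -0.002] turn [-0.    -0.    -0.001] gap 0.55 t 22.8
```

View pics/y3.png

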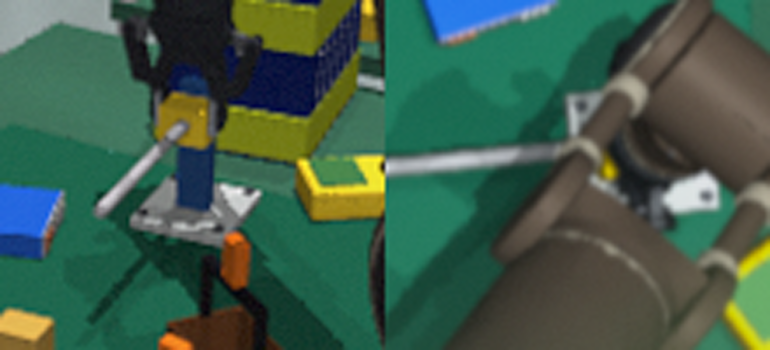

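Emit:
jog_arm(
  motion=[
    [[0,0,0,0,0,0,0.3],[0,0,0,0,0,0,0],[0,0,0,0,0,0,0],[0,0,-0.05,0,0,0,0],[0,0,-0.3,0,0,0,0],[0,0,-0.6,0,0,0,0],[0,0,-0.7,0,0,0,0]],
  ],
)

```text
clock: 23.78
tool_pos: [0.5442, -0.3774, 0.2181]
tool_rot: [3.137, 0.005, 1.692]
force: [0.7, -0.1, 0.6]
finger_gap: 0.999
```

Run:
```python
from h import *
s=status.state(); print(s["force"],s["tool_pos"],s["finger_gap"],s["ft_torque"])
P={n:snapshot(n) for n in("side","top")}
local("blue",(.471,.036),P)
goal([.471,.036,.2],1.536); goal([.505,-.17,.2],1.61)
save("y4",np.hstack([P["side"]["color"][170:270,300:410],P["side"]["color"][260:360,210:320]]),None,3.5)
```

```text
[ 0.66731676 -0.06440273  0.62258117] [ 0.54418995 -0.37739943  0.21807187] 0.9990010945314765 [-0.01451802 -0.01779014  0.03665083]
blue 2 [ 0.4712  0.0363 -0.0404  0.0765]
GOAL [0.471 0.036 0.2  ] -> shift [ 2.791 -0.147  0.099] turn [0.002 0.002 0.099] gap 1.004 t 23.9
GOAL [ 0.505 -0.17   0.2  ] -> shift [ 1.401 -0.088  0.104] turn [0.002 0.002 0.052] gap 1.004 t 23.9
```

View pics/y4.png

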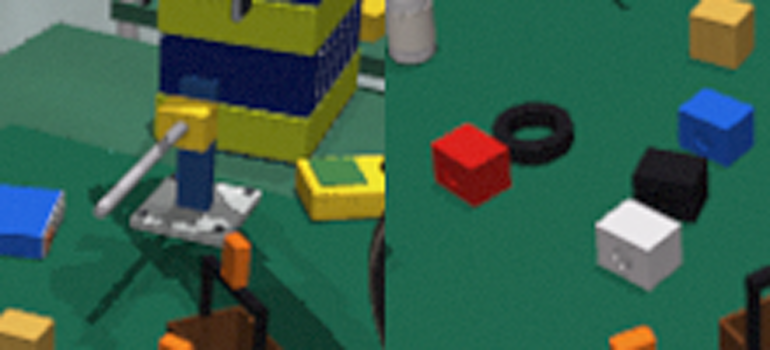

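Emit:
jog_arm(
  motion=[
    [[0.4,0,0,0,0,0,0],[0.8,-0.05,0,0,0,0,0],[1,-0.05,0,0,0,0,0],[1,-0.05,0,0,0,0,0]],
  ],
)

```text
clock: 24.38
tool_pos: [0.5162, -0.2261, 0.2134]
tool_rot: [-3.141, 0.0, 1.695]
force: [-0.6, -0.3, 0.2]
finger_gap: 0.999
```

Emit:
jog_arm(
  motion=[
    [[0.4,0,0,0,0,0.05,0],[0.8,-0.05,0,0,0,0.099,0],[1,-0.05,0,0,0,0.099,0],[1,-0.05,0,0,0,0.099,0]],
  ],
)

```text
clock: 24.88
tool_pos: [0.4895, -0.0774, 0.2123]
tool_rot: [-3.139, 0.001, 1.542]
force: [0.4, -1.1, -0.1]
finger_gap: 1.005
```

Run:
```python
from h import *
goal([.4712,.0363,.11],1.53)
```

```text
GOAL [0.4712 0.0363 0.11  ] -> shift [ 0.754 -0.142  0.682] turn [-0.001  0.     0.008] gap 1.005 t 24.9
```

Emit:
jog_arm(
  motion=[
    [[0.4,-0.07,0.1,0,0,0.008,0.2],[0.754,-0.142,0.3,0,0,0.008,0.2],[0.754,-0.142,0.55,0,0,0.008,0.2],[0.754,-0.142,0.682,0,0,0.008,0.2],[0.754,-0.142,0.682,0,0,0.008,0.2]],
  ],
)

```text
clock: 25.5
tool_pos: [0.4701, 0.035, 0.1078]
tool_rot: [-3.135, 0.001, 1.528]
force: [0.6, 0.0, -0.5]
finger_gap: 0.799
```

Run:
```python
from h import *
goal([.4712,.0363,.005],1.53)
p=snapshot("side"); save("u1",p["color"],(260,240,380,340),6)
```

```text
GOAL [0.4712 0.0363 0.005 ] -> shift [0.01  0.012 0.685] turn [-0.004  0.001 -0.001] gap 0.799 t 25.5
```

View pics/u1.png

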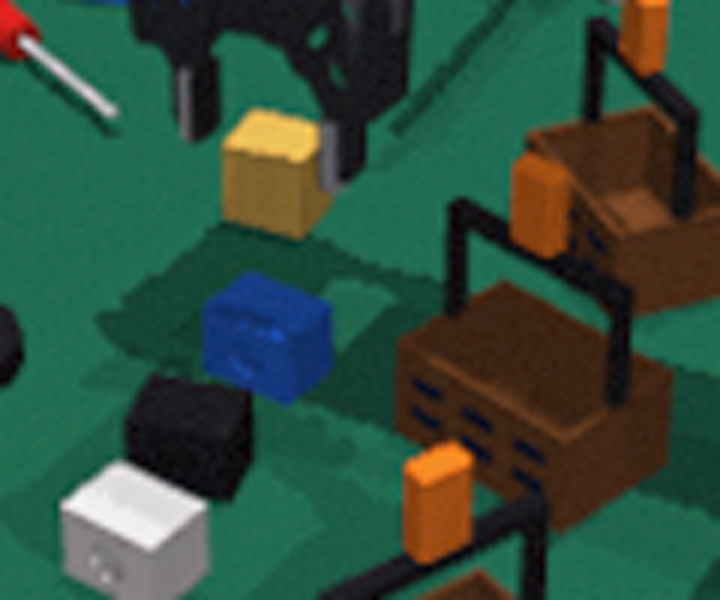

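Emit:
jog_arm(
  motion=[
    [[0.01,0.012,0.2,-0.003,0,0,0.2],[0.01,0.012,0.4,-0.003,0,0,0.2],[0.01,0.012,0.4,-0.003,0,0,0.2]],
  ],
)

```text
clock: 25.92
tool_pos: [0.4721, 0.0355, 0.0482]
tool_rot: [-3.139, 0.001, 1.527]
force: [-0.2, 0.8, 0.1]
finger_gap: 0.8
```

Run:
```python
from h import *
goal([.4712,.0363,.005],1.53); print(status.state()["force"])
P={n:snapshot(n) for n in("side","top")}
save("u2",np.hstack([P["side"]["color"][230:350,250:390],P["top"]["color"][220:340,210:350]]),None,2.8)
```

```text
GOAL [0.4712 0.0363 0.005 ] -> shift [ 0.005 -0.006  0.288] turn [-0.002  0.001 -0.002] gap 0.8 t 25.9
[-0.20626772  0.8135857   0.1046246 ]
```

View pics/u2.png

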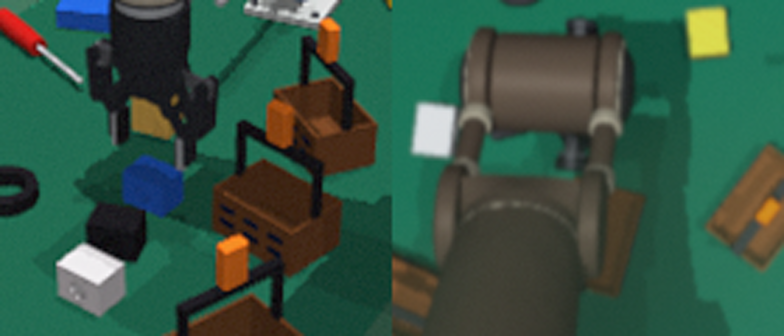

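Emit:
jog_arm(
  motion=[
    [[0.005,-0.006,0.15,0,0,0,0.2],[0.005,-0.006,0.28,0,0,0,0.2],[0.005,-0.006,0.28,0,0,0,0.2],[0.005,-0.006,0.28,0,0,0,1],[0.005,-0.006,0.28,0,0,0,1],[0.005,-0.006,0.28,0,0,0,1],[0.005,-0.006,0.28,0,0,0,1],[0.005,-0.006,0.28,0,0,0,1]],
  ],
)

```text
clock: 27.02
tool_pos: [0.4757, 0.0364, 0.0101]
tool_rot: [3.135, 0.001, 1.527]
force: [-0.9, -0.3, 6.7]
finger_gap: 0.549
```

Run:
```python
from h import *
s=status.state(); print(s["force"],s["tool_pos"],s["finger_gap"])
on(.295,.102+s["tool_pos"][2])
```

```text
[-0.91683341 -0.329538    6.73606125] [0.47569455 0.03644048 0.01005489] 0.5494346191453466
GOAL [ 0.5089 -0.1044  0.1121] -> shift [-0.93   0.266 -0.677] turn [ 0.004  0.001 -0.105] gap 0.549 t 27.0
```

Emit:
jog_arm(
  motion=[
    [[0,0,-0.2,0,0,0,1],[0,0,-0.5,0,0,0,1],[0,0,-0.72,0,0,0,1],[-0.3,0.08,-0.72,0,0,-0.05,1],[-0.6,0.17,-0.72,0,0,-0.105,1],[-0.93,0.266,-0.7,0.003,0,-0.105,1],[-0.93,0.266,-0.68,0.003,0,-0.105,1],[-0.93,0.266,-0.677,0.003,0,-0.105,1]],
  ],
)

```text
clock: 28.02
tool_pos: [0.508, -0.1042, 0.1116]
tool_rot: [-3.142, 0.001, 1.691]
force: [-0.0, -0.2, -1.0]
finger_gap: 0.553
```

Run:
```python
from h import *
s=status.state(); print(s["force"],s["tool_pos"],s["finger_gap"])
P={n:snapshot(n) for n in("side","top")}
on(.225,.1121)
save("u3",np.hstack([P["side"]["color"][180:280,290:400],P["side"]["color"][260:360,210:320]]),None,3.5)
```

```text
[-0.0478276  -0.21183422 -1.04775062] [ 0.50798342 -0.10422107  0.11160405] 0.5528546946947697
GOAL [ 0.5174 -0.1739  0.1121] -> shift [-0.475  0.005 -0.003] turn [0.    0.001 0.   ] gap 0.55 t 28.1
```

View pics/u3.png

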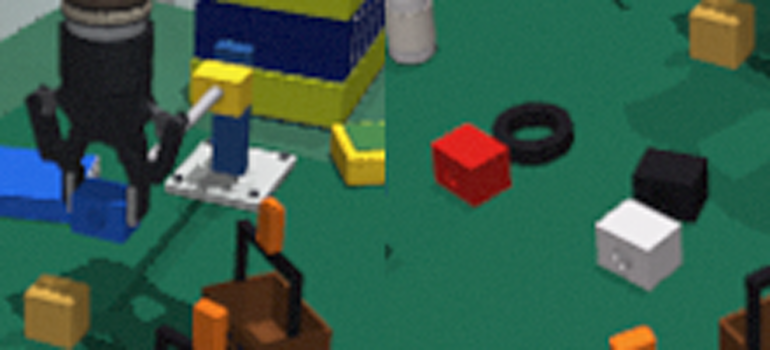

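Emit:
jog_arm(
  motion=[
    [[-0.1,0.005,0,0,0,0,1],[-0.2,0.005,0,0,0,0,1],[-0.3,0.005,0,0,0,0,1],[-0.4,0.005,0,0,0,0,1],[-0.475,0.005,0,0,0,0,1],[-0.475,0.005,0,0,0,0,1]],
  ],
)

```text
clock: 28.88
tool_pos: [0.5176, -0.1751, 0.1118]
tool_rot: [3.141, 0.001, 1.692]
force: [0.2, 0.9, -0.7]
finger_gap: 0.554
```

Run:
```python
from h import *
s=status.state(); print(s["force"],s["tool_pos"],s["finger_gap"])
P={n:snapshot(n) for n in("side",)}
on(.100,.112); on(.06,.112)
save("u4",P["side"]["color"][180:260,290:390],None,5)
```

```text
[ 0.16863984  0.92289981 -0.65764778] [ 0.51764597 -0.1751133   0.11178325] 0.5536428539145247
GOAL [ 0.5327 -0.298   0.112 ] -> shift [-0.83   0.002 -0.002] turn [-0.     0.    -0.001] gap 0.553 t 28.9
GOAL [ 0.5376 -0.3377  0.112 ] -> shift [-1.097  0.002 -0.002] turn [-0.     0.    -0.001] gap 0.553 t 28.9
```

View pics/u4.png

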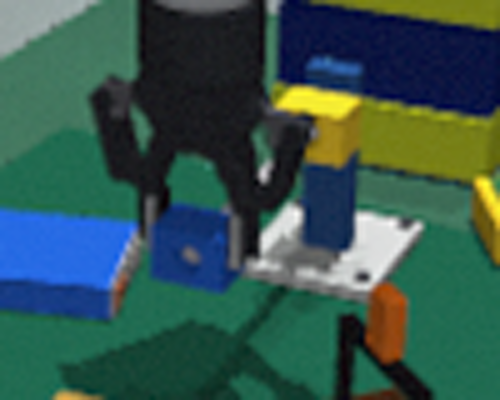

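Emit:
jog_arm(
  motion=[
    [[-0.15,0.001,0,0,0,0,1],[-0.3,0.001,0,0,0,0,1],[-0.45,0.002,0,0,0,0,1],[-0.6,0.002,0,0,0,0,1],[-0.75,0.002,0,0,0,0,1],[-0.88,0.002,0,0,0,0,1],[-0.95,0.002,0,0,0,0,1],[-0.95,0.002,0,0,0,0,1]],
  ],
)

```text
clock: 29.92
tool_pos: [0.5349, -0.3165, 0.1116]
tool_rot: [3.142, 0.0, 1.691]
force: [0.4, 1.0, -1.3]
finger_gap: 0.553
```

Run:
```python
from h import *
s=status.state(); print(s["force"],s["tool_pos"],s["finger_gap"])
on(.058,.112)
```

```text
[ 0.36178865  1.0027506  -1.27147218] [ 0.53490794 -0.31650672  0.11163369] 0.5530054788625748
GOAL [ 0.5378 -0.3397  0.112 ] -> shift [-0.156  0.001 -0.002] turn [ 0.     0.    -0.001] gap 0.553 t 29.9
```

Emit:
jog_arm(
  motion=[
    [[-0.08,0.001,0,0,0,0,1],[-0.13,0.001,0,0,0,0,1],[-0.156,0.001,0,0,0,0,1],[-0.156,0.001,0,0,0,0,1]],
  ],
)

```text
clock: 30.42
tool_pos: [0.5379, -0.3399, 0.1116]
tool_rot: [-3.142, 0.0, 1.691]
force: [0.8, 0.1, -0.6]
finger_gap: 0.549
```

Emit:
jog_arm(
  motion=[
    [[0,0,0,0,0,0,0.3],[0,0,0,0,0,0,0],[0,0,0,0,0,0,0],[0,0,-0.05,0,0,0,0],[0,0,-0.3,0,0,0,0],[0,0,-0.6,0,0,0,0],[0,0,-0.7,0,0,0,0]],
  ],
)

```text
clock: 31.3
tool_pos: [0.5399, -0.3412, 0.2211]
tool_rot: [3.136, 0.005, 1.691]
force: [0.6, 0.3, 0.7]
finger_gap: 1.001
```

Emit:
jog_arm(
  motion=[
    [[0.4,0,0,0,0,0,0],[0.8,-0.02,0,0,0,0,0],[1,-0.02,0,0,0,0,0],[1,-0.02,0,0,0,0,0]],
  ],
)

```text
clock: 31.8
tool_pos: [0.5179, -0.1904, 0.2196]
tool_rot: [3.138, 0.004, 1.694]
force: [0.6, -0.5, -0.7]
finger_gap: 0.997
```

Run:
```python
from h import *
P={n:snapshot(n) for n in("side","top")}
local("white",(.4405,.185),P)
goal([.4405,.185,.2],1.49); 
save("u5",np.hstack([P["side"]["color"][170:270,300:410],P["side"]["color"][260:360,210:320]]),None,3.5)
```

```text
white 2 [ 0.4409  0.185  -0.0898  0.0738]
GOAL [0.4405 0.185  0.2   ] -> shift [ 2.57  -0.22   0.119] turn [0.004 0.003 0.127] gap 1.0 t 32.0
```

View pics/u5.png

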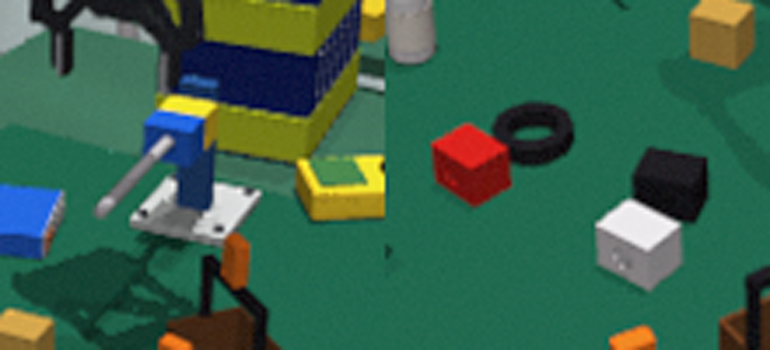

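Emit:
jog_arm(
  motion=[
    [[0.4,0,0,0,0,0.05,0],[0.8,-0.08,0,0,0,0.1,0],[1,-0.09,0,0.003,0,0.13,0],[1,-0.09,0,0.003,0,0.13,0]],
  ],
)

```text
clock: 32.5
tool_pos: [0.4878, -0.0458, 0.2192]
tool_rot: [3.14, 0.005, 1.488]
force: [-0.3, -1.0, -0.4]
finger_gap: 1.001
```

Emit:
jog_arm(
  motion=[
    [[0.4,0,0,0,0,0,0.2],[0.8,0,0,0,0,0,0.2],[1,0,0,0,0,0,0.2],[1,0,0,0,0,0,0.2]],
  ],
)

```text
clock: 33.0
tool_pos: [0.5015, 0.1038, 0.2185]
tool_rot: [3.139, 0.006, 1.49]
force: [-0.1, -0.9, -0.8]
finger_gap: 0.796
```

Run:
```python
from h import *
goal([.4409,.185,.11],1.486)
```

```text
GOAL [0.4409 0.185  0.11  ] -> shift [ 0.511 -0.448  0.719] turn [0.002 0.004 0.002] gap 0.796 t 33.0
```

Emit:
jog_arm(
  motion=[
    [[0.3,-0.25,0.1,0,0.003,0,0.2],[0.511,-0.448,0.3,0,0.003,0,0.2],[0.511,-0.448,0.55,0,0.003,0,0.2],[0.511,-0.448,0.719,0,0.003,0,0.2],[0.511,-0.448,0.719,0,0.003,0,0.2]],
  ],
)

```text
clock: 33.62
tool_pos: [0.4398, 0.1827, 0.108]
tool_rot: [-3.139, 0.004, 1.488]
force: [0.4, -0.6, 0.8]
finger_gap: 0.802
```

Run:
```python
from h import *
goal([.4409,.185,.006],1.486)
p=snapshot("side"); save("w1",p["color"],(210,240,330,360),5)
```

```text
GOAL [0.4409 0.185  0.006 ] -> shift [0.018 0.007 0.68 ] turn [-0.001  0.002  0.001] gap 0.802 t 33.6
```

View pics/w1.png

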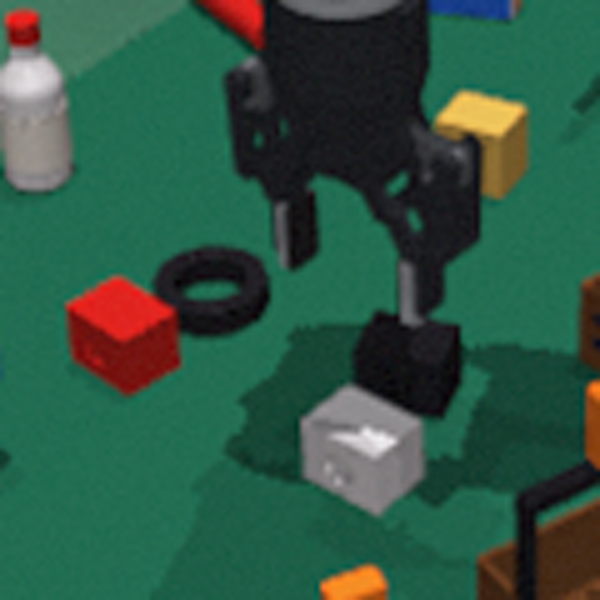

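Emit:
jog_arm(
  motion=[
    [[0.018,0.007,0.2,0,0,0,0.2],[0.018,0.007,0.45,0,0,0,0.2],[0.018,0.007,0.62,0,0,0,0.2],[0.018,0.007,0.675,0,0,0,0.2],[0.018,0.007,0.675,0,0,0,0.2]],
  ],
)

```text
clock: 34.3
tool_pos: [0.4439, 0.1855, 0.009]
tool_rot: [3.139, 0.002, 1.487]
force: [-0.1, 0.8, 1.0]
finger_gap: 0.801
```

Emit:
jog_arm(
  motion=[
    [[0,0,0,0,0,0,1],[0,0,0,0,0,0,1],[0,0,0,0,0,0,1],[0,0,0,0,0,0,1],[0,0,0,0,0,0,1],[0,0,0,0,0,0,1]],
  ],
)

```text
clock: 35.05
tool_pos: [0.4459, 0.1861, 0.0109]
tool_rot: [3.135, 0.0, 1.488]
force: [-0.0, -0.3, 7.2]
finger_gap: 0.551
```

Run:
```python
from h import *
s=status.state(); print(s["force"],s["tool_pos"],s["finger_gap"])
on(.295,.102+s["tool_pos"][2])
```

```text
[-0.03294369 -0.26882475  7.19311671] [0.44594985 0.18606385 0.01085375] 0.5506752769330137
GOAL [ 0.5089 -0.1044  0.1129] -> shift [-1.896  0.583 -0.676] turn [ 0.004  0.001 -0.131] gap 0.551 t 35.0
```

Emit:
jog_arm(
  motion=[
    [[0,0,-0.2,0,0,0,1],[0,0,-0.5,0,0,0,1],[0,0,-0.72,0,0,0,1],[-0.3,0.08,-0.72,0,0,-0.05,1],[-0.6,0.18,-0.72,0,0,-0.1,1],[-0.95,0.3,-0.72,0.003,0,-0.131,1],[-0.95,0.3,-0.72,0.003,0,-0.131,1]],
  ],
)

```text
clock: 35.92
tool_pos: [0.4795, 0.0374, 0.1198]
tool_rot: [3.139, 0.002, 1.688]
force: [-0.5, -0.3, -1.1]
finger_gap: 0.55
```

Run:
```python
from h import *
s=status.state(); print(s["force"],s["tool_pos"],s["finger_gap"])
on(.295,.1129)
P={n:snapshot(n) for n in("side","top")}
save("w2",np.hstack([P["side"]["color"][230:330,240:350],P["top"]["color"][180:280,230:340]]),None,3.5)
```

```text
[-0.45390408 -0.28598475 -1.11814889] [0.47949194 0.03738036 0.11980365] 0.5502271857936321
GOAL [ 0.5089 -0.1044  0.1129] -> shift [-0.962  0.084  0.048] turn [ 0.002  0.001 -0.003] gap 0.55 t 35.9
```

View pics/w2.png

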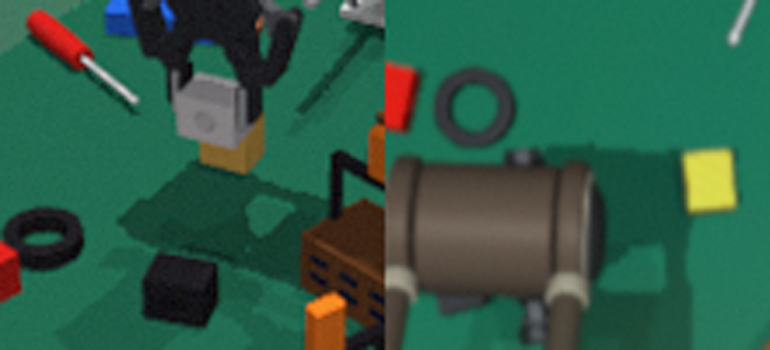

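Emit:
jog_arm(
  motion=[
    [[-0.3,0.02,0.02,0,0,0,1],[-0.6,0.05,0.03,0,0,0,1],[-0.85,0.08,0.045,0,0,0,1],[-0.962,0.084,0.048,0,0,0,1],[-0.962,0.084,0.048,0,0,0,1]],
  ],
)

```text
clock: 36.65
tool_pos: [0.5078, -0.1011, 0.1119]
tool_rot: [3.141, -0.0, 1.691]
force: [-0.6, -0.1, -0.4]
finger_gap: 0.548
```

Run:
```python
from h import *
s=status.state(); print(s["force"],s["tool_pos"],s["finger_gap"])
on(.225,.1129)
P={n:snapshot(n) for n in("side",)}
save("w3",P["side"]["color"][180:280,290:400],None,5)
```

```text
[-0.60457209 -0.05406135 -0.40411446] [ 0.507755   -0.10105692  0.11194302] 0.5478131120720041
GOAL [ 0.5174 -0.1739  0.1129] -> shift [-0.49   0.006 -0.006] turn [ 0.    -0.    -0.001] gap 0.548 t 36.6
```

View pics/w3.png

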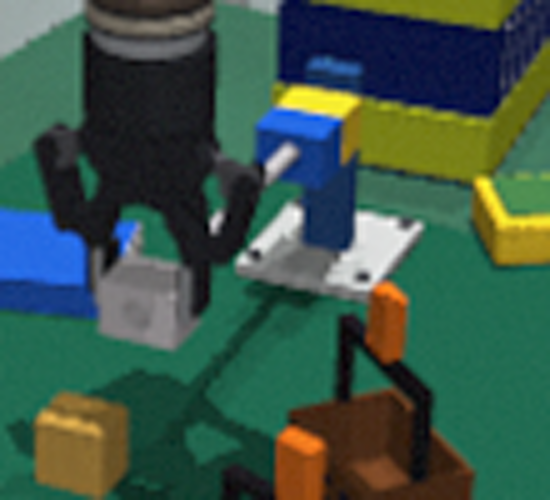

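Emit:
jog_arm(
  motion=[
    [[-0.1,0.006,-0.006,0,0,0,1],[-0.2,0.006,-0.006,0,0,0,1],[-0.3,0.006,-0.006,0,0,0,1],[-0.4,0.006,-0.006,0,0,0,1],[-0.49,0.006,-0.006,0,0,0,1],[-0.49,0.006,-0.006,0,0,0,1]],
  ],
)

```text
clock: 37.45
tool_pos: [0.5174, -0.1746, 0.1128]
tool_rot: [3.141, -0.0, 1.69]
force: [-0.8, 0.3, -1.0]
finger_gap: 0.557
```

Run:
```python
from h import *
s=status.state(); print(s["force"],s["tool_pos"],s["finger_gap"])
P={n:snapshot(n) for n in("side",)}
on(.095,.1129)
save("w4",P["side"]["color"][180:260,290:390],None,5)
```

```text
[-0.76731939  0.29483457 -0.99790642] [ 0.51735369 -0.17455118  0.1127782 ] 0.5565971444550076
GOAL [ 0.5333 -0.303   0.1129] -> shift [-0.868  0.005 -0.003] turn [-0.    -0.001 -0.002] gap 0.548 t 37.5
```

View pics/w4.png

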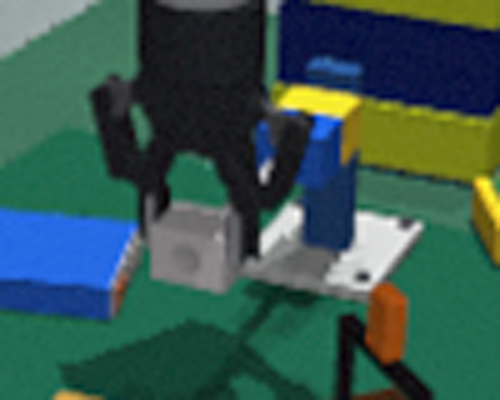

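Emit:
jog_arm(
  motion=[
    [[-0.15,0.003,-0.001,0,0,0,1],[-0.3,0.004,-0.001,0,0,0,1],[-0.45,0.005,-0.001,0,0,0,1],[-0.6,0.005,-0.001,0,0,0,1],[-0.73,0.005,-0.001,0,0,0,1],[-0.82,0.005,-0.001,0,0,0,1],[-0.868,0.005,-0.001,0,0,0,1],[-0.868,0.005,-0.001,0,0,0,1]],
  ],
)

```text
clock: 38.5
tool_pos: [0.5332, -0.3031, 0.1125]
tool_rot: [-3.141, -0.001, 1.69]
force: [0.1, 0.4, 0.2]
finger_gap: 0.551
```

Run:
```python
from h import *
s=status.state(); print(s["force"],s["tool_pos"],s["finger_gap"])
P={n:snapshot(n) for n in("side",)}
on(.095,.1129)
save("w5",P["side"]["color"][180:260,300:400],None,5)
```

```text
[0.11981135 0.40776006 0.16358835] [ 0.53324449 -0.30313023  0.11252232] 0.5511019998581708
GOAL [ 0.5333 -0.303   0.1129] -> shift [-0.002  0.    -0.003] turn [-0.    -0.001 -0.002] gap 0.545 t 38.5
```

View pics/w5.png

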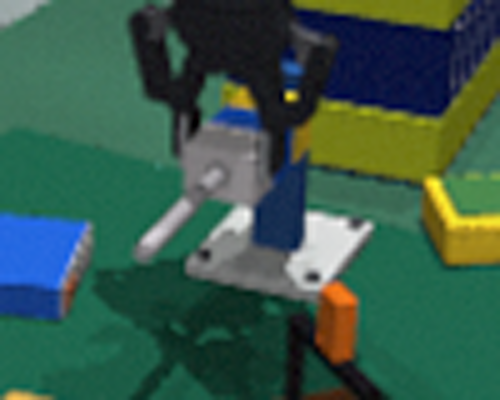

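Threaded. Release, rise, go for red.

Emit:
jog_arm(
  motion=[
    [[0,0,0,0,0,0,0.3],[0,0,0,0,0,0,0],[0,0,0,0,0,0,0],[0,0,-0.05,0,0,0,0],[0,0,-0.3,0,0,0,0],[0,0,-0.6,0,0,0,0],[0,0,-0.7,0,0,0,0]],
  ],
)

```text
clock: 39.42
tool_pos: [0.5352, -0.3041, 0.2218]
tool_rot: [3.137, 0.003, 1.69]
force: [0.0, -0.2, -0.6]
finger_gap: 0.997
```

Emit:
jog_arm(
  motion=[
    [[0.4,0,0,0,0,0,0],[0.8,0,0,0,0,0,0],[1,0.02,0,0,0,0,0],[1,0.02,0,0,0,0,0]],
  ],
)

```text
clock: 39.92
tool_pos: [0.5196, -0.1526, 0.2207]
tool_rot: [3.138, 0.002, 1.694]
force: [0.4, -1.2, -0.3]
finger_gap: 0.999
```

Run:
```python
from h import *
P={n:snapshot(n) for n in("side","top")}
local("red",(.604,.1765),P);local("red",(.604,.1765),P,("side",));local("red",(.604,.1765),P,("top",))
goal([.604,.1765,.2],1.37); 
save("r0",np.hstack([P["side"]["color"][170:270,300:410],P["side"]["color"][260:360,210:320]]),None,3.5)
```

```text
red 2 [ 0.6026  0.1758 -0.1956  0.1188]
red 1 [ 0.6028  0.1751 -0.185   0.0886]
red 1 [ 0.6025  0.1769 -0.2251  0.1351]
GOAL [0.604  0.1765 0.2   ] -> shift [2.128 0.819 0.137] turn [0.003 0.002 0.204] gap 0.998 t 40.0
```

View pics/r0.png

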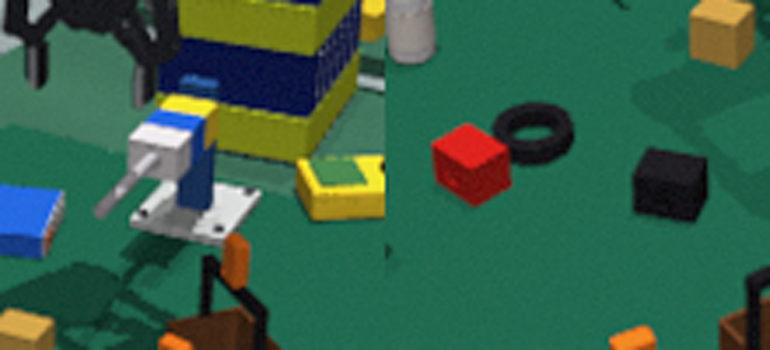

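Emit:
jog_arm(
  motion=[
    [[0.4,0.15,0,0,0,0.05,0],[0.8,0.3,0,0,0,0.1,0],[1,0.4,0,0.003,0,0.15,0],[1,0.4,0,0.003,0,0.2,0]],
  ],
)

```text
clock: 40.52
tool_pos: [0.5631, 0.0022, 0.2206]
tool_rot: [3.14, 0.003, 1.376]
force: [-0.1, -0.5, 0.4]
finger_gap: 1.001
```

Run:
```python
from h import *
goal([.603,.176,.2],1.376)
```

```text
GOAL [0.603 0.176 0.2  ] -> shift [1.189 0.037 0.134] turn [0.001 0.002 0.   ] gap 1.001 t 40.5
```

Emit:
jog_arm(
  motion=[
    [[0.4,0.02,0,0,0,0,0.2],[0.8,0.037,0,0,0,0,0.2],[1,0.037,0.1,0,0,0,0.2],[1,0.037,0.13,0,0,0,0.2]],
  ],
)

```text
clock: 41.02
tool_pos: [0.5978, 0.1488, 0.1991]
tool_rot: [-3.141, 0.003, 1.378]
force: [0.1, -0.7, -1.4]
finger_gap: 0.802
```

Run:
```python
from h import *
goal([.603,.176,.1],1.376)
```

```text
GOAL [0.603 0.176 0.1  ] -> shift [ 0.187 -0.001  0.66 ] turn [-0.     0.002  0.001] gap 0.802 t 41.0
```

Emit:
jog_arm(
  motion=[
    [[0.187,0,0.1,0,0.001,0,0.2],[0.187,0,0.3,0,0.001,0,0.2],[0.187,0,0.55,0,0.001,0,0.2],[0.187,0,0.66,0,0.001,0,0.2],[0.187,0,0.66,0,0.001,0,0.2]],
  ],
)

```text
clock: 41.65
tool_pos: [0.6023, 0.1743, 0.0986]
tool_rot: [-3.138, 0.004, 1.376]
force: [-0.0, -0.4, -0.3]
finger_gap: 0.796
```

Run:
```python
from h import *
goal([.603,.176,.006],1.376)
p=snapshot("side"); save("r1",p["color"],(190,240,310,340),5)
```

```text
GOAL [0.603 0.176 0.006] -> shift [0.014 0.005 0.617] turn [-0.002  0.002  0.   ] gap 0.796 t 41.6
```

View pics/r1.png

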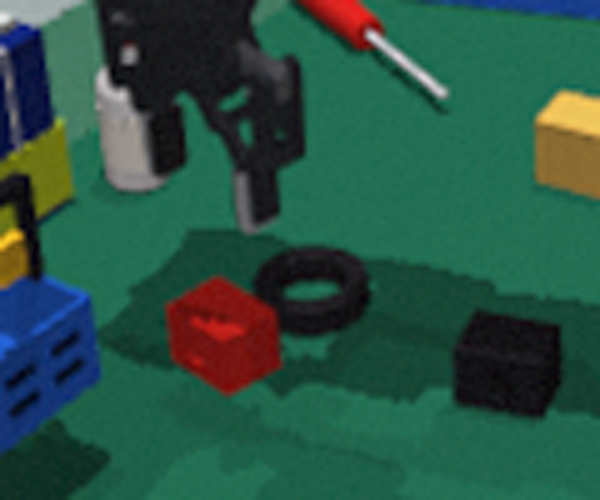

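Emit:
jog_arm(
  motion=[
    [[0.014,0.005,0.2,0,0.001,0,0.2],[0.014,0.005,0.4,0,0.001,0,0.2],[0.014,0.005,0.56,0,0.001,0,0.2],[0.014,0.005,0.617,0,0.001,0,0.2],[0.014,0.005,0.617,0,0.001,0,0.2]],
  ],
)

```text
clock: 42.32
tool_pos: [0.6055, 0.1766, 0.0085]
tool_rot: [3.141, 0.0, 1.377]
force: [-0.3, -0.8, 0.5]
finger_gap: 0.798
```

Emit:
jog_arm(
  motion=[
    [[0,0,0,0,0,0,1],[0,0,0,0,0,0,1],[0,0,0,0,0,0,1],[0,0,0,0,0,0,1],[0,0,0,0,0,0,1],[0,0,0,0,0,0,1]],
  ],
)

```text
clock: 43.08
tool_pos: [0.6076, 0.177, 0.0107]
tool_rot: [3.137, -0.001, 1.377]
force: [0.7, -0.2, 6.0]
finger_gap: 0.548
```

Run:
```python
from h import *
s=status.state(); print(s["force"],s["tool_pos"],s["finger_gap"])
on(.295,.102+s["tool_pos"][2])
```

```text
[ 0.6637062  -0.17465047  6.00185623] [0.6075642  0.17704774 0.01072654] 0.5475162892267178
GOAL [ 0.5089 -0.1044  0.1127] -> shift [-1.967 -0.28  -0.684] turn [ 0.003 -0.    -0.201] gap 0.548 t 43.1
```

Emit:
jog_arm(
  motion=[
    [[0,0,-0.2,0,0,0,1],[0,0,-0.5,0,0,0,1],[0,0,-0.72,0,0,0,1],[-0.3,-0.04,-0.74,0,0,-0.08,1],[-0.6,-0.09,-0.74,0,0,-0.16,1],[-0.95,-0.14,-0.74,0.003,0,-0.2,1],[-0.95,-0.14,-0.74,0.003,0,-0.2,1]],
  ],
)

```text
clock: 43.95
tool_pos: [0.5569, 0.0384, 0.1209]
tool_rot: [-3.139, -0.0, 1.687]
force: [0.4, -0.5, -2.1]
finger_gap: 0.549
```

Run:
```python
from h import *
s=status.state(); print(s["force"],s["tool_pos"],s["finger_gap"])
on(.295,.1127)
```

```text
[ 0.42709396 -0.49874623 -2.10018525] [0.55693956 0.03838931 0.12092791] 0.5487299544262435
GOAL [ 0.5089 -0.1044  0.1127] -> shift [-0.909 -0.428  0.056] turn [-0.001 -0.    -0.004] gap 0.549 t 44.0
```

Emit:
jog_arm(
  motion=[
    [[-0.3,-0.15,0.02,0,0,0,1],[-0.6,-0.3,0.03,0,0,-0.004,1],[-0.85,-0.428,0.05,0,0,-0.004,1],[-0.909,-0.428,0.052,0,0,-0.004,1],[-0.909,-0.428,0.052,0,0,-0.004,1]],
  ],
)

```text
clock: 44.58
tool_pos: [0.5098, -0.1043, 0.1135]
tool_rot: [-3.141, -0.0, 1.692]
force: [0.9, -0.5, -0.7]
finger_gap: 0.549
```

Run:
```python
from h import *
s=status.state(); print(s["force"],s["tool_pos"],s["finger_gap"])
on(.225,.1127)
P={n:snapshot(n) for n in("side",)}
save("r3",P["side"]["color"][180:280,290:400],None,5)
```

```text
[ 0.88123685 -0.46800528 -0.71405353] [ 0.50980152 -0.10425664  0.11346469] 0.5491428275402865
GOAL [ 0.5174 -0.1739  0.1127] -> shift [-0.467 -0.006  0.005] turn [-0.001 -0.    -0.001] gap 0.549 t 44.6
```

View pics/r3.png

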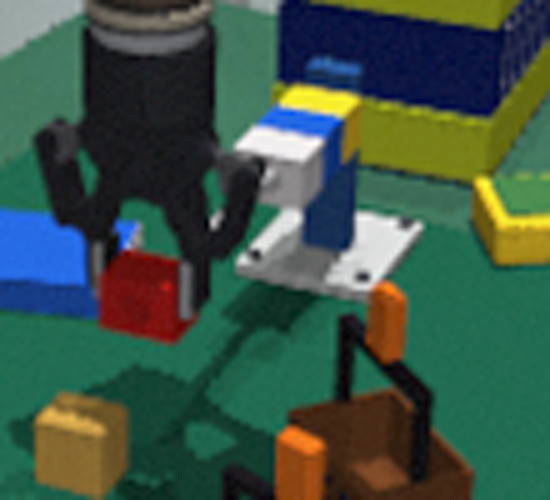

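Emit:
jog_arm(
  motion=[
    [[-0.1,-0.006,0.005,0,0,0,1],[-0.2,-0.006,0.005,0,0,0,1],[-0.3,-0.006,0.005,0,0,0,1],[-0.4,-0.006,0.005,0,0,0,1],[-0.467,-0.006,0.005,0,0,0,1],[-0.467,-0.006,0.005,0,0,0,1]],
  ],
)

```text
clock: 45.38
tool_pos: [0.5175, -0.1743, 0.1127]
tool_rot: [-3.141, -0.001, 1.691]
force: [1.0, 0.1, -1.0]
finger_gap: 0.546
```

Run:
```python
from h import *
s=status.state(); print(s["force"],s["tool_pos"],s["finger_gap"])
P={n:snapshot(n) for n in("side",)}
on(.132,.1127)
save("r4",P["side"]["color"][180:260,290:390],None,5)
```

```text
[ 1.02025599  0.05474771 -0.98710371] [ 0.51753921 -0.17430088  0.11267718] 0.5459971080895579
GOAL [ 0.5288 -0.2662  0.1127] -> shift [-0.622  0.002 -0.002] turn [-0.001 -0.001 -0.001] gap 0.55 t 45.4
```

View pics/r4.png

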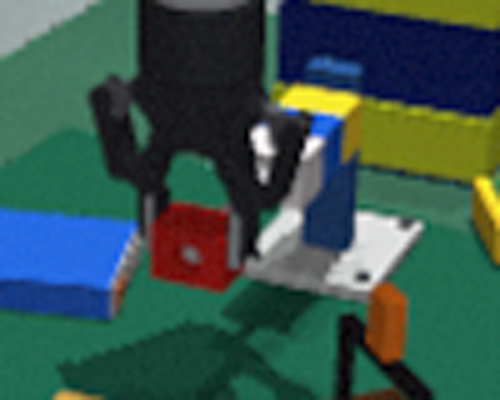

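Emit:
jog_arm(
  motion=[
    [[-0.12,0.002,0,0,0,0,1],[-0.25,0.002,0,0,0,0,1],[-0.38,0.002,0,0,0,0,1],[-0.5,0.002,0,0,0,0,1],[-0.59,0.002,0,0,0,0,1],[-0.622,0.002,0,0,0,0,1],[-0.622,0.002,0,0,0,0,1]],
  ],
)

```text
clock: 46.3
tool_pos: [0.5288, -0.2664, 0.1123]
tool_rot: [-3.14, -0.002, 1.691]
force: [0.0, -0.3, -0.7]
finger_gap: 0.553
```

Emit:
jog_arm(
  motion=[
    [[0,0,0,0,0,0,0.3],[0,0,0,0,0,0,0],[0,0,0,0,0,0,0],[0,0,-0.05,0,0,0,0],[0,0,-0.3,0,0,0,0],[0,0,-0.6,0,0,0,0],[0,0,-0.7,0,0,0,0]],
  ],
)

```text
clock: 47.18
tool_pos: [0.531, -0.2676, 0.2215]
tool_rot: [3.138, 0.003, 1.692]
force: [-0.0, 0.1, -0.3]
finger_gap: 1.002
```

Emit:
jog_arm(
  motion=[
    [[0.4,0,0,0,0,0,0],[0.8,0,0,0,0,0,0],[1,0,0,0,0,0,0],[1,0,0,0,0,0,0]],
  ],
)

```text
clock: 47.68
tool_pos: [0.5119, -0.1166, 0.2204]
tool_rot: [3.139, 0.002, 1.695]
force: [0.4, -0.4, 0.7]
finger_gap: 0.997
```

Run:
```python
from h import *
P={n:snapshot(n) for n in("side","top")}
local("black",(.461,.116),P);local("black",(.461,.116),P,("side",));local("black",(.461,.116),P,("top",))
goal([.461,.116,.2],1.8); 
save("k0",np.hstack([P["side"]["color"][170:270,300:410],P["side"]["color"][260:360,210:320]]),None,3.5)
```

```text
black 2 [0.4605 0.1162 0.3768 0.2446]
black 1 [0.4634 0.1157 0.5866 0.2653]
black 1 [0.4604 0.1165 0.2499 0.1141]
GOAL [0.461 0.116 0.2  ] -> shift [ 1.603 -0.158  0.134] turn [ 0.002  0.002 -0.07 ] gap 0.999 t 48.0
```

View pics/k0.png

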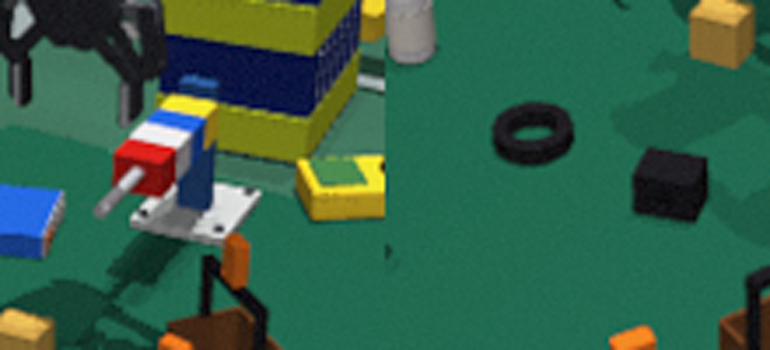

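Emit:
jog_arm(
  motion=[
    [[0.4,0,0,0,0,-0.05,0],[0.8,-0.1,0,0,0,-0.09,0],[1,-0.15,0,0,0,-0.09,0],[1,-0.15,0,0,0,-0.09,0]],
  ],
)

```text
clock: 48.48
tool_pos: [0.4723, 0.0273, 0.2203]
tool_rot: [3.139, 0.003, 1.834]
force: [-0.4, -0.7, -0.2]
finger_gap: 1.002
```

Run:
```python
from h import *
goal([.4606,.1163,.1],1.836)
```

```text
GOAL [0.4606 0.1163 0.1   ] -> shift [0.596 0.076 0.8  ] turn [ 0.002  0.002 -0.002] gap 1.002 t 48.5
```

Emit:
jog_arm(
  motion=[
    [[0.3,0.04,0.1,0,0,0,0.2],[0.596,0.076,0.3,0,0,0,0.2],[0.596,0.076,0.55,0,0,0,0.2],[0.596,0.076,0.8,0,0,0,0.2],[0.596,0.076,0.8,0,0,0,0.2]],
  ],
)

```text
clock: 49.1
tool_pos: [0.4584, 0.1146, 0.0972]
tool_rot: [-3.137, 0.003, 1.832]
force: [0.2, 0.3, 1.4]
finger_gap: 0.802
```

Run:
```python
from h import *
goal([.4606,.1163,.006],1.836)
p=snapshot("side"); save("k1",p["color"],(240,250,340,340),5)
```

```text
GOAL [0.4606 0.1163 0.006 ] -> shift [0.009 0.02  0.608] turn [-0.003  0.002 -0.002] gap 0.802 t 49.1
```

View pics/k1.png

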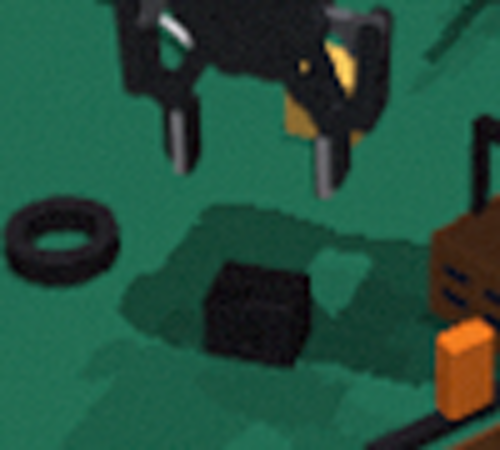

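Emit:
jog_arm(
  motion=[
    [[0.009,0.02,0.2,-0.002,0,0,0.15],[0.009,0.02,0.4,-0.002,0,0,0.15],[0.009,0.02,0.55,-0.002,0,0,0.15],[0.009,0.015,0.606,-0.002,0,0,0.15],[0.009,0.015,0.606,-0.002,0,0,0.15]],
  ],
)

```text
clock: 49.78
tool_pos: [0.4635, 0.1163, 0.0092]
tool_rot: [3.137, 0.004, 1.831]
force: [-0.4, 0.1, 0.4]
finger_gap: 0.85
```

Emit:
jog_arm(
  motion=[
    [[0,0,0,0,0,0,1],[0,0,0,0,0,0,1],[0,0,0,0,0,0,1],[0,0,0,0,0,0,1],[0,0,0,0,0,0,1],[0,0,0,0,0,0,1]],
  ],
)

```text
clock: 50.52
tool_pos: [0.4654, 0.1165, 0.0108]
tool_rot: [3.133, 0.004, 1.832]
force: [0.5, -0.4, 5.7]
finger_gap: 0.552
```

Run:
```python
from h import *
s=status.state(); print(s["force"],s["tool_pos"],s["finger_gap"])
on(.295,.102+s["tool_pos"][2])
```

```text
[ 0.50886467 -0.43331148  5.74895547] [0.46535052 0.11652923 0.01083366] 0.5517207511857165
GOAL [ 0.5089 -0.1044  0.1128] -> shift [-1.501 -0.094 -0.674] turn [0.005 0.002 0.088] gap 0.552 t 50.5
```

Emit:
jog_arm(
  motion=[
    [[0,0,-0.2,0,0,0,1],[0,0,-0.5,0,0,0,1],[0,0,-0.72,0,0,0,1],[-0.3,-0.02,-0.73,0,0,0.04,1],[-0.6,-0.04,-0.73,0,0,0.088,1],[-0.9,-0.06,-0.73,0.003,0,0.088,1],[-0.9,-0.06,-0.73,0.003,0,0.088,1]],
  ],
)

```text
clock: 51.4
tool_pos: [0.4915, -0.0185, 0.1215]
tool_rot: [3.136, 0.004, 1.689]
force: [0.0, -0.7, -0.6]
finger_gap: 0.549
```

Run:
```python
from h import *
s=status.state(); print(s["force"],s["tool_pos"],s["finger_gap"])
on(.295,.1128)
```

```text
[ 0.04429498 -0.69026251 -0.64575054] [ 0.49147621 -0.01849014  0.12150898] 0.5494820632357675
GOAL [ 0.5089 -0.1044  0.1128] -> shift [-0.583  0.047  0.061] turn [ 0.004  0.003 -0.002] gap 0.549 t 51.4
```

Emit:
jog_arm(
  motion=[
    [[-0.2,0.02,0.02,0.004,0.002,0,1],[-0.4,0.03,0.03,0.004,0.002,0,1],[-0.55,0.047,0.05,0.004,0.002,0,1],[-0.583,0.047,0.058,0.004,0.002,0,1],[-0.583,0.047,0.058,0.004,0.002,0,1]],
  ],
)

```text
clock: 52.02
tool_pos: [0.5084, -0.1036, 0.113]
tool_rot: [-3.14, 0.0, 1.689]
force: [0.2, -0.1, -1.2]
finger_gap: 0.552
```

Run:
```python
from h import *
s=status.state(); print(s["force"],s["tool_pos"],s["finger_gap"])
on(.225,.1128)
P={n:snapshot(n) for n in("side",)}
save("k3",P["side"]["color"][180:280,290:400],None,5)
```

```text
[ 0.24745923 -0.09062144 -1.17940741] [ 0.50835093 -0.1035996   0.11297481] 0.5520590927874406
GOAL [ 0.5174 -0.1739  0.1128] -> shift [-0.473  0.005  0.001] turn [-0.001  0.    -0.002] gap 0.552 t 52.0
```

View pics/k3.png

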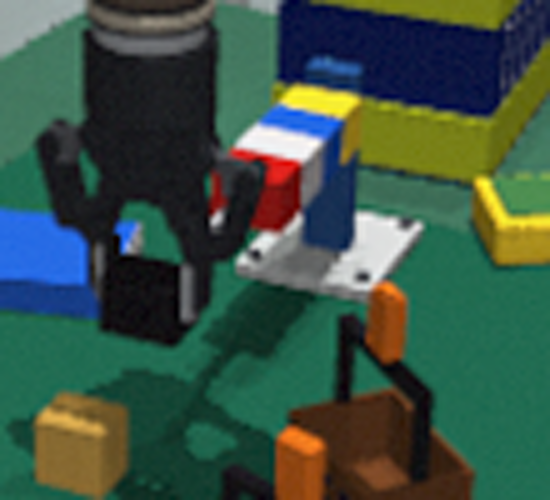

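Emit:
jog_arm(
  motion=[
    [[-0.1,0.005,0,0,0,-0.002,1],[-0.2,0.005,0,0,0,-0.002,1],[-0.3,0.005,0,0,0,-0.002,1],[-0.4,0.005,0,0,0,-0.002,1],[-0.473,0.005,0,0,0,-0.002,1],[-0.473,0.005,0,0,0,-0.002,1]],
  ],
)

```text
clock: 52.82
tool_pos: [0.5177, -0.1748, 0.1131]
tool_rot: [-3.141, 0.0, 1.691]
force: [0.1, -0.0, 0.3]
finger_gap: 0.551
```

Run:
```python
from h import *
s=status.state(); print(s["force"],s["tool_pos"],s["finger_gap"])
P={n:snapshot(n) for n in("side",)}
on(.169,.1128)
save("k4",P["side"]["color"][180:260,290:390],None,5)
```

```text
[ 0.07721162 -0.0077908   0.25337959] [ 0.51766113 -0.17481271  0.11308126] 0.5509180406494503
GOAL [ 0.5243 -0.2295  0.1128] -> shift [-0.372  0.001  0.001] turn [-0.001  0.    -0.001] gap 0.553 t 52.9
```

View pics/k4.png

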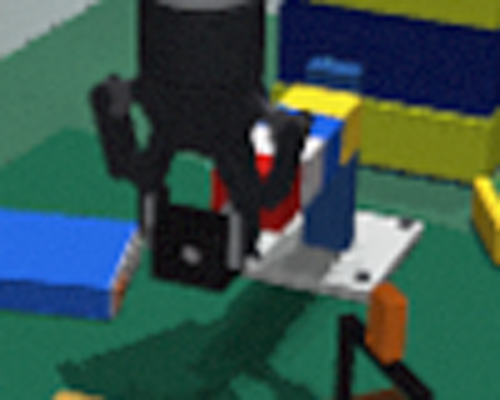

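Emit:
jog_arm(
  motion=[
    [[-0.1,0.001,0,0,0,0,1],[-0.2,0.001,0,0,0,0,1],[-0.29,0.001,0,0,0,0,1],[-0.35,0.001,0,0,0,0,1],[-0.372,0.001,0,0,0,0,1],[-0.372,0.001,0,0,0,0,1]],
  ],
)

```text
clock: 53.62
tool_pos: [0.5242, -0.2296, 0.1128]
tool_rot: [-3.14, -0.0, 1.692]
force: [-0.5, -0.3, -0.2]
finger_gap: 0.549
```

Emit:
jog_arm(
  motion=[
    [[0,0,0,0,0,0,0.3],[0,0,0,0,0,0,0],[0,0,0,0,0,0,0],[0,0,-0.05,0,0,0,0],[0,0,-0.3,0,0,0,0],[0,0,-0.6,0,0,0,0],[0,0,-0.7,0,0,0,0]],
  ],
)

```text
clock: 54.5
tool_pos: [0.5265, -0.2307, 0.2219]
tool_rot: [3.138, 0.004, 1.692]
force: [0.8, -0.1, 0.4]
finger_gap: 0.999
```

Run:
```python
from h import *
s=status.state(); print(s["force"],s["tool_pos"],s["finger_gap"])
P={n:snapshot(n) for n in("side","top")}
V=[]
for n in P:
    uv=proj(P[n],boxpts([.541,-.08,.022],0,(.09,.09,.044))); lo=uv.min(0).astype(int); hi=uv.max(0).astype(int)
    m=cmask(P[n],(*lo,*hi),yel); V.append((P[n],m)); print(n,m.sum(),fitmulti([V[-1]],[((0,0,.022),(.044,.036,.044))],(.541,-.08,.12)))
print(fitmulti(V,[((0,0,.022),(.044,.036,.044))],(.541,-.08,.12)))
goal([.541,-.08,.2],1.693)
save("k5",np.hstack([P["side"]["color"][170:270,290:400],P["top"]["color"][190:290,330:440]]),None,3.5)
```

```text
[ 0.75634983 -0.05561154  0.36410675] [ 0.52647335 -0.23065975  0.22192287] 0.9985579900533919
side 327.0 [ 0.5427 -0.0794  0.215   0.0515]
top 259.0 [ 0.5414 -0.0797  0.1363  0.1109]
[ 0.5416 -0.0794  0.1478  0.0862]
GOAL [ 0.541 -0.08   0.2  ] -> shift [0.983 0.221 0.134] turn [ 0.001  0.002 -0.001] gap 1.002 t 54.6
```

View pics/k5.png

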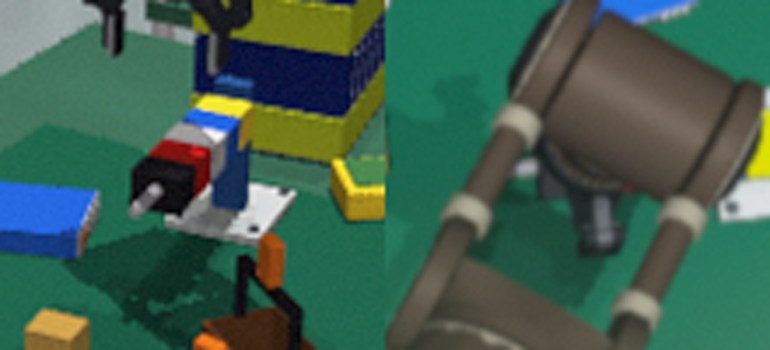

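Emit:
jog_arm(
  motion=[
    [[0.4,0.1,0,0,0,0,0],[0.8,0.2,0,0,0,0,0],[0.983,0.221,0.1,0,0,0,0.15],[0.983,0.221,0.4,0,0,0,0.15],[0.983,0.221,0.7,0,0,0,0.15],[0.983,0.221,0.7,0,0,0,0.15]],
  ],
)

```text
clock: 55.35
tool_pos: [0.5354, -0.0787, 0.1093]
tool_rot: [-3.131, -0.002, 1.692]
force: [-1.0, -0.2, -0.3]
finger_gap: 0.849
```

Run:
```python
from h import *
goal([.5412,-.0797,.009],1.693)
p=snapshot("side"); save("e1",p["color"],(270,190,390,290),5)
```

```text
GOAL [ 0.5412 -0.0797  0.009 ] -> shift [-0.013  0.044  0.668] turn [-0.007 -0.001 -0.001] gap 0.849 t 55.4
```

View pics/e1.png

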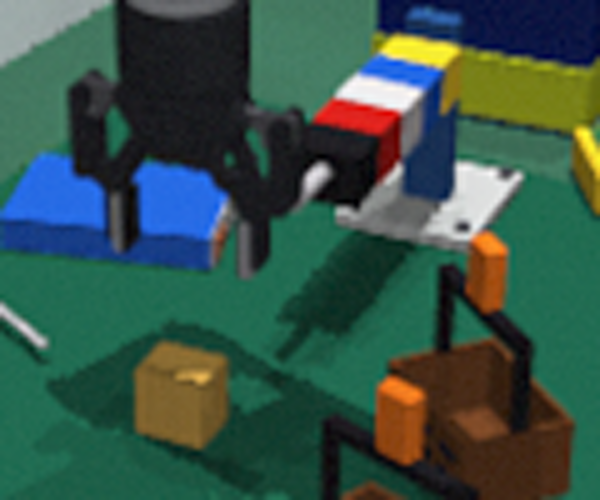

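Emit:
jog_arm(
  motion=[
    [[-0.013,0.044,0.15,-0.006,0,0,0.15],[-0.013,0.044,0.3,-0.006,0,0,0.15],[-0.013,0.044,0.5,-0.006,0,0,0.15],[-0.013,0.042,0.64,-0.006,0,0,0.15],[-0.013,0.04,0.66,-0.006,0,0,0.15],[-0.013,0.038,0.66,-0.006,0,0,0.15]],
  ],
)

```text
clock: 56.15
tool_pos: [0.5451, -0.0812, 0.0146]
tool_rot: [3.134, 0.001, 1.691]
force: [0.3, 0.1, 0.4]
finger_gap: 0.849
```

Emit:
jog_arm(
  motion=[
    [[0,0,0,0,0,0,1],[0,0,0,0,0,0,1],[0,0,0,0,0,0,1],[0,0,0,0,0,0,1],[0,0,0,0,0,0,1],[0,0,0,0,0,0,1],[0,0,0,0,0,0,1]],
  ],
)

```text
clock: 57.02
tool_pos: [0.5468, -0.0817, 0.0164]
tool_rot: [3.131, 0.002, 1.692]
force: [-0.8, -0.7, 7.0]
finger_gap: 0.508
```

Run:
```python
from h import *
s=status.state(); print(s["force"],s["tool_pos"],s["finger_gap"])
on(.290,.098+s["tool_pos"][2])
```

```text
[-0.7746272  -0.70597852  6.95719575] [ 0.5467667 -0.081687   0.0163821] 0.5081713316415107
GOAL [ 0.5095 -0.1094  0.1144] -> shift [-0.155 -0.262 -0.656] turn [ 0.006  0.001 -0.001] gap 0.508 t 57.0
```

Emit:
jog_arm(
  motion=[
    [[0,0,-0.2,0,0,0,1],[0,0,-0.5,0.003,0,0,1],[0,0,-0.66,0.005,0,0,1],[0.05,-0.15,-0.66,0.005,0,0,1],[0,-0.262,-0.66,0.005,0,0,1],[-0.1,-0.262,-0.656,0.005,0,0,1],[-0.1,-0.262,-0.656,0.005,0,0,1],[-0.1,-0.262,-0.656,0.005,0,0,1]],
  ],
)

```text
clock: 58.02
tool_pos: [0.5091, -0.1018, 0.1142]
tool_rot: [3.139, 0.002, 1.69]
force: [1.0, 1.0, -1.6]
finger_gap: 0.503
```

Run:
```python
from h import *
s=status.state(); print(s["force"],s["tool_pos"],s["finger_gap"])
on(.290,.1144); on(.26,.1144)
P={n:snapshot(n) for n in("side","top")}
save("e2",np.hstack([P["side"]["color"][180:270,290:390],P["top"]["color"][190:280,310:410]]),None,3.8)
```

```text
[ 0.98490427  0.98834864 -1.56795035] [ 0.50912369 -0.10176041  0.11423632] 0.5032471647689123
GOAL [ 0.5095 -0.1094  0.1144] -> shift [-0.051 -0.003 -0.001] turn [ 0.002  0.001 -0.002] gap 0.503 t 58.0
GOAL [ 0.5132 -0.1392  0.1144] -> shift [-0.251 -0.003 -0.001] turn [ 0.002  0.001 -0.002] gap 0.503 t 58.0
```

View pics/e2.png

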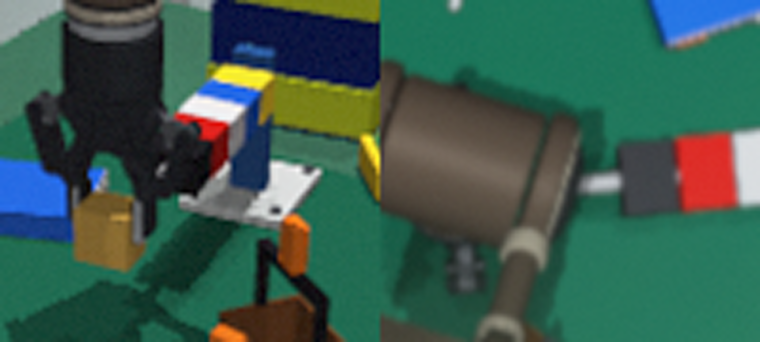

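Emit:
jog_arm(
  motion=[
    [[-0.1,-0.003,0,0.002,0,-0.002,1],[-0.2,-0.003,0,0.002,0,-0.002,1],[-0.28,-0.003,0,0.002,0,-0.002,1],[-0.35,-0.003,0,0.002,0,-0.002,1],[-0.35,-0.003,0,0.002,0,-0.002,1]],
  ],
)

```text
clock: 58.75
tool_pos: [0.5149, -0.1545, 0.1144]
tool_rot: [-3.141, 0.002, 1.693]
force: [-0.0, -0.1, -1.6]
finger_gap: 0.507
```

Run:
```python
from h import *
s=status.state(); print(s["force"],s["tool_pos"],s["finger_gap"],s["ft_torque"])
on(.221,.1144)
P={n:snapshot(n) for n in("side","top")}
save("e3",np.hstack([P["side"]["color"][180:270,290:390],P["top"]["color"][190:280,310:410]]),None,3.8)
```

```text
[-0.02478396 -0.09395541 -1.60391773] [ 0.51493498 -0.15446124  0.1143793 ] 0.5074412019785938 [ 0.02341535 -0.02031676 -0.02059268]
GOAL [ 0.5179 -0.1779  0.1144] -> shift [-0.157  0.001  0.   ] turn [-0.     0.001 -0.   ] gap 0.507 t 58.8
```

View pics/e3.png

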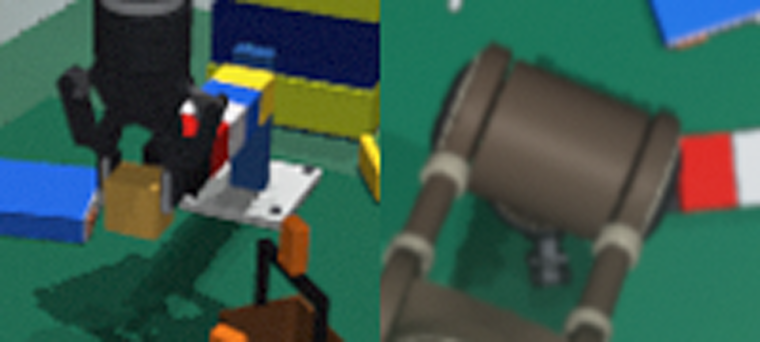

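Entering freely. Push in small steps, watching the force for the bottom of the bore.

Emit:
jog_arm(
  motion=[
    [[-0.05,0.001,0,0,0,0,1],[-0.1,0.001,0,0,0,0,1],[-0.14,0.001,0,0,0,0,1],[-0.15,0.001,0,0,0,0,1],[-0.15,0.001,0,0,0,0,1]],
  ],
)

```text
clock: 59.48
tool_pos: [0.5174, -0.1759, 0.1141]
tool_rot: [-3.14, 0.001, 1.694]
force: [0.6, 0.2, -1.4]
finger_gap: 0.502
```

Emit:
jog_arm(
  motion=[
    [[-0.01,0,0,0,0,0,1],[-0.015,0,0,0,0,0,1],[-0.015,0,0,0,0,0,1]],
  ],
)

```text
clock: 59.85
tool_pos: [0.5177, -0.1781, 0.1142]
tool_rot: [-3.14, 0.001, 1.694]
force: [0.5, -0.6, -0.5]
finger_gap: 0.504
```

Run:
```python
from h import *
s=status.state(); print(s["force"],s["tool_pos"],s["finger_gap"],s["ft_torque"], (s["tool_pos"][:2]-ROOT)@D)
```

```text
[ 0.51390545 -0.61750572 -0.52850469] [ 0.51770293 -0.17811408  0.11418797] 0.5042100104917516 [-0.02299074  0.00673316  0.01853979] 0.22081075142795425
```

No bottom contact yet; continue by about 1.5 mm steps.

Emit:
jog_arm(
  motion=[
    [[-0.01,0,0,0,0,0,1],[-0.01,0,0,0,0,0,1],[-0.01,0,0,0,0,0,1]],
  ],
)

```text
clock: 60.22
tool_pos: [0.5177, -0.179, 0.1141]
tool_rot: [-3.14, 0.0, 1.694]
force: [0.0, 2.5, -0.6]
finger_gap: 0.501
```

Emit:
jog_arm(
  motion=[
    [[-0.01,0,0,0,0,0,1],[-0.01,0,0,0,0,0,1],[-0.01,0,0,0,0,0,1]],
  ],
)

```text
clock: 60.6
tool_pos: [0.5177, -0.1791, 0.1141]
tool_rot: [-3.14, -0.003, 1.693]
force: [-0.1, 4.8, 0.2]
finger_gap: 0.503
```

Emit:
jog_arm(
  motion=[
    [[-0.01,0,0,0,0,0,1],[-0.01,0,0,0,0,0,1],[-0.005,0,0,0,0,0,0.4],[0,0,0,0,0,0,0.2],[0,0,0,0,0,0,0],[0,0,0,0,0,0,0]],
  ],
)

```text
clock: 61.35
tool_pos: [0.5179, -0.1795, 0.1142]
tool_rot: [-3.14, -0.002, 1.693]
force: [0.0, -1.0, -0.4]
finger_gap: 1.001
```

Emit:
jog_arm(
  motion=[
    [[0,0,-0.05,0,0,0,0],[0,0,-0.3,0,0,0,0],[0,0,-0.6,0,0,0,0],[0.3,0,-0.7,0,0,0,0],[0.8,0,-0.7,0,0,0,0],[0.8,0,-0.7,0,0,0,0]],
  ],
)

```text
clock: 62.1
tool_pos: [0.5029, -0.0579, 0.2203]
tool_rot: [-3.141, -0.003, 1.696]
force: [-0.9, -0.5, -0.3]
finger_gap: 1.001
```

Run:
```python
from h import *
s=status.state(); print(s["force"],s["tool_pos"])
P={n:snapshot(n) for n in("side","top")}
V=[]
for n in P:
    uv=proj(P[n],boxpts([.518,-.176,.118],0,(.075,.075,.044))); lo=uv.min(0).astype(int); hi=uv.max(0).astype(int)
    m=cmask(P[n],(*lo,*hi),yel); V.append((P[n],m)); print(n,m.sum(),fitmulti([V[-1]],[((0,0,.118),(.044,.036,.044))],(.518,-.176,.12)))
print(fitmulti(V,[((0,0,.118),(.044,.036,.044))],(.518,-.176,.12)))
save("f1",np.hstack([P["side"]["color"][170:270,290:400],P["top"]["color"][190:290,340:450]]),None,3.5)
save("f2",P["side"]["color"]); save("f3",P["top"]["color"])
```

```text
[-0.90355886 -0.53595987 -0.26822307] [ 0.50292986 -0.05791144  0.22028894]
side 312.0 [ 0.518  -0.1765  0.1573  0.0598]
top 278.0 [ 0.5179 -0.1765  0.1208  0.0686]
[ 0.518  -0.1765  0.1568  0.0654]
```

View pics/f1.png

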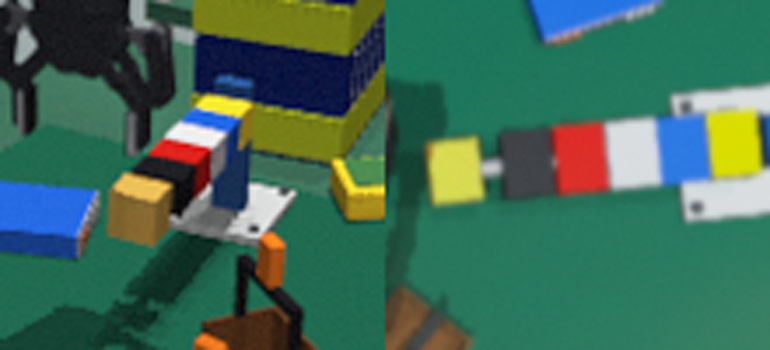

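View pics/f2.png

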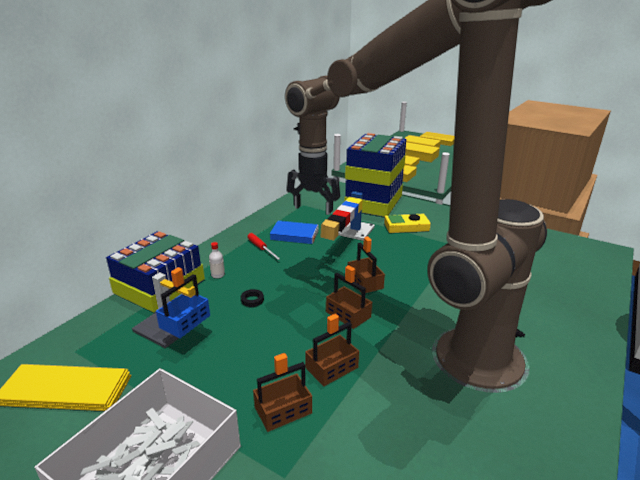

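View pics/f3.png

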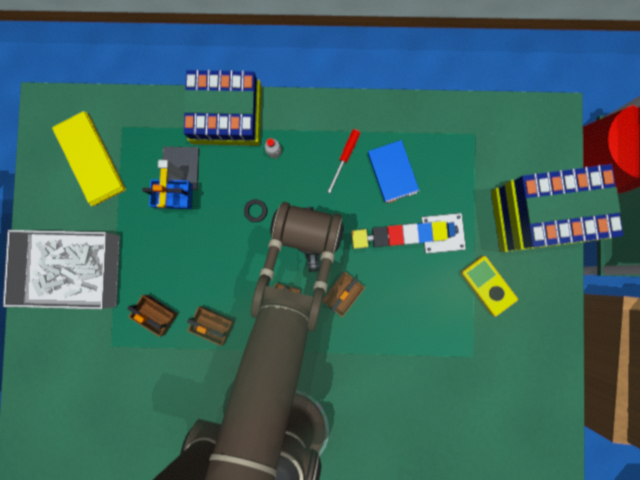

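The last pictures show, from the upright outwards, yellow, blue, white, red, black and then the cap (top view px 440 to 360). The basket hangs on the hook (top px 170,190), and the tape, driver, glue, cell, meter and brown baskets are at the pixels they started at.

```bash
python3 -c "
from station import workorder; print(workorder.hand_in())"
```

```text
the job is handed in; nothing more can be done
None
```

The job is done and handed in at about 62 s of the 200 s allowed. All five spacers were present.

**What I did:**
- I took the cap off and stood it on the bench.
- I hung the blue basket on the yellow hook by its handle bar. I told it from the four brown ones by its colour, in an enlarged crop.
- I threaded yellow, blue, white, red and black onto the rod, yellow nearest the upright, then put the cap back.

**Last checks:**
- **Cap:** fitted at (0.518, -0.1765), within 1 mm of where it started. I felt it stop at the bottom of its hole at about 5 N.
- **Order and basket:** both cameras show the colour order is right. The basket hangs with its bar between the hook's tip and post.
- **Bystanders and robot:** the other things look unmoved, and the robot is clear of everything.
- **Forces:** the highest wrist force I read at the end of a move was about 7 N, while gripping on the bench.

**Left as is or disagreed:**
- There is a gap of about 17 mm between the black spacer and the cap, because the spacers do not fill the rod.
- The camera estimates of the black block's angle disagreed (0.25 to 0.59 rad). I used 0.265, and the grip squared the block up.
- I saw no spacer get knocked aside during the run.

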